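Tighten a pressure cell's cap nut with a click torque wrench

ROBOT

A 6-joint arm with a two-finger parallel gripper is mounted at the origin on a cart in front of the work surface, level with it; the furniture and walls round the work are solid. World frame = base frame: x ahead of the robot, y to its left, z up, the work surface at z = 0. Lengths are in m, angles in degrees, forces in N, time in s.
With the tool pointing down it reaches from about 0.35 to 0.875 m from the base axis. Payload 4.2 kg.
Tool frame: the origin (TCP) lies midway between the tips of the shut fingers; the grasp point (between the pads) lies 19 mm behind it; y points along the fingers, z is the direction in which the jaws open and shut, and the axes are right-handed (so a half turn about y gives the same grasp; the last joint's range is limited). The gripper opens to 87 mm and grips with 3 to 60 N. Pads are 19 mm wide; open, the fingers measure 117 mm over their backs; the gripper's body (75 mm by 190 mm) begins 51 mm behind the grasp point.
Start: joints at [89.015, 22.042, 0.453, 0, -68.411, -14.817], TCP at [0.17, 0.601, 0.223] pointing down, gripper open.
Joint ranges: [-179.83, 179.83], [-69.29, 118.12], [-61.27, 80.66], [-181.25, 117.63], [-171.15, -9.14], [-177.46, 177.46]. Speed limits (degrees/s): [159.86, 159.86, 180, 180, 180, 180].

INTERFACE

Orientations are given as [roll, pitch, yaw] about the fixed x, y, z axes, in that order (R = Rz(yaw) Ry(pitch) Rx(roll)).
In Python, from workcell import env gives the robot as it stands. The module is installed in compiled form; this text tells all that it offers. Calls block until the motion is done:
- env.goto(position, orientation): joint-space move of the TCP to a pose.
- env.move_straight(position, rotation=None, rate=0.15, force_limit=None): straight line of the TCP; rotation=None keeps the orientation; rate is the mean speed in m/s. With force_limit (N) it stops when the force on the tool has changed by that much, and returns True; else False.
- env.set_joints(angles): joint-space move.
- env.gripper_to(opening, grasp_force=None): opening from 0.0 (shut) to 1.0 (fully open); grasp_force is the grip in N (None keeps the last); returns when the fingers have stopped.
- env.dwell(seconds).
- env.inverse_kinematics(position, orientation): joint angles nearest the present ones, or None.
- env.read_state(): the state.
- env.grab_frame(name): name is "scene" or "top"; returns a dict with "image" (384x512x3 uint8, blue, green, red), "fx", "fy", "cx", "cy" (pixels), "position" and "orientation" of the camera in the world. Camera axes: x right, y up, looking along -z (the intrinsics and any distortion apply to the point x, -y, -z); pixel columns grow to the right and rows downward; lengths in m; the calibration is good to about 2 mm. A picture is of the moment at which its call begins. There is no depth.
A pose or a line that the arm cannot do raises env.Unreachable and nothing moves.
- env.close_job(): hands the job in, once; it reports no verdict.
Trained networks look in a picture, given as the dict that the camera call returned (one of the last four; its "shot" number tells which), for a name from the list of things; names that differ only in an ending like _2 or _b are one class to them, and where a whole thing is asked for, a point or a joint stands for the part that bears it (a point fixed in the world has none). Each returns a list of dicts, best first, with "score" (0 to 1); they miss things now and then, are a little off and sometimes report something else, mostly with a low value. They report only what shows in the picture. A call takes as long as a camera call.
- env.search_frame(picture, thing): "xyz" ([x, y, z] in m, in world coordinates, good to about 4 mm: the middle of the surface that is visible of it).
- env.trace(picture, thing): "mask" (384x512 bool, what is visible of it).
The state is a dict: "clock": time; "joint_positions": joint angles; "qvel": joint speeds; "joint_torque": joint torques, N m; "position": TCP position; "tool_rot": TCP orientation; "force": force on the tool from outside, world axes, zero at the start; "wrist_torque": the same for the moment, N m; "opening": opening from 0.0 (shut) to 1.0 (fully open).
Only numpy, scipy, OpenCV 4.12 (cv2) and the standard library are available. Lean on these libraries where they do the work, as an engineer would, in place of code of your own. Each camera call takes 0.05 s, during which the arm holds its last target.

TASK

Take the click torque wrench from its mat, set its ring squarely and fully down over the hexagon cap nut of the pressure cell, and turn it clockwise (seen from above) until the nut is tight and the wrench clearly gives; stop at once there, well short of the wrench's end stop, and never force or wedge the ring on the nut. Then lift the wrench straight off without slackening the nut and lay it flat and lengthwise on its mat again. Leave the flask, the bottle and the beaker alone.

Things in the scene. Friction and masses are not known exactly. Their poses are not given: they have to be found in the camera images.
- wrench: click torque wrench, 0.25 kg, steel, black grip. Origin: ring centre, on the flat underside it shares with the handle; z up when lying, handle along its own -x. Ring 60 mm wide, 16 high; through hexagon hole, flats 12 mm high, 32.5 mm apart: on the nut 1.25 mm play each side and 0.17 rad of free turn either way (lift off from mid-play, or it binds). Balances 65 mm behind the origin; end cap to 186 mm
- wrench_grip (a point): point on the centre line of the wrench's straight-sided grip, 105 mm behind the ring's centre and 12 mm above the underside. The grip is 24 mm wide and 24 mm high, from 80 to 180 mm behind the ring's centre; nearer the ring is a 16 mm wide shank
- insert: hexagon piece in the wrench's ring, same origin and z; x through the middle of a flat, in line with the wrench's x until it gives. Breakaway joint about the ring's axis: rigid to 1.0 N m, then the handle turns on over it clockwise while the torque falls to about 0.5 N m at 0.25 rad; a proper click is 0.1 to 0.2 rad, the end stop is at 0.42. It springs back when the handle is turned back
- cap_nut: hexagon steel nut on top of the cell, 30 mm across flats, 13 mm high, top 4 mm chamfered; clockwise from above tightens. Origin: on its axis at its underside, level with the cell's top face; x through the middle of a flat. It drags at up to 0.3 N m for a further 9 to 57 degrees (different each time, must be felt), then comes up hard. When tight, 0.3 N m turns it back again
- cell: steel pressure cell bolted to the worktop, does not move: round foot 110 mm across and 10 mm high, round body 68 mm across with a flat top face 62 mm above the worktop on which the wrench's ring comes to rest. Origin: on its axis at the worktop; a side outlet points along its x axis, 55 mm out, 30 mm up
- tool_mat: flat grey rubber mat, fixed, 250 mm (its x) by 120 mm (its y) by 3 mm thick; origin at the centre of its underside. The wrench lies on it at the start with its ring about 75 mm from the mat's centre towards its +x and its handle towards its -x
- flask: bystander: conical glass flask, 62 mm across, 100 mm high, origin under its centre
- white_bottle: bystander: white bottle with a black cap, 48 mm across, 94 mm high, origin under its centre
- beaker: bystander: glass beaker, 58 mm across, 71 mm high, origin under its centre
- seal_pad (a point): sealing pad inside the cell under the nut, not to be seen: a point on its top face, on the nut's axis, driven down by the nut's thread, 1.5 mm a whole turn, and exactly 52.00 mm above the worktop when the nut is tight. It stands only 0.04 to 0.24 mm higher at the start, too little to measure

How it is judged (in metres and radians):
On the way, in this order (a step that is already met when the one before it is completed fails the run):
1. the wrench's ring is fully down over the cap nut (underside within 3 mm of the cell's top face, centred within 3 mm), the wrench not yet given (z of wrench in the frame of cap_nut below 0.003 m and horizontal distance between wrench and cap_nut below 0.003 m and angle between the x axis of wrench and the x axis of insert, either way round below 0.05 rad), for 0.2 s.
2. the nut is tight (sealing pad within 0.015 mm of home) and, with the ring on the nut, the wrench has given by at least 0.08 rad (5 degrees) (z of wrench in the frame of cap_nut below 0.006 m and horizontal distance between wrench and cap_nut below 0.004 m and angle between the x axis of wrench and the x axis of insert, either way round above 0.08 rad and height (world z) of seal_pad below 0.052015 m), for 0.05 s.
At the end, for the whole second after the job is handed in: The wrench lies still and flat on its mat (ring centre over it, handle along the long side within 20 degrees, underside within 4 mm of the mat's top); the nut is still tight, turned back by at most 0.10 rad (6 degrees) from where it came up hard (pad within 0.024 mm of home) (height (world z) of seal_pad below 0.052024 m and height (world z) of wrench between 0 and 0.007 m and angle between wrench's own z axis and vertical below 0.06 rad and x of wrench in the frame of tool_mat between -0.115 and 0.115 m and y of wrench in the frame of tool_mat between -0.055 and 0.055 m and angle between the x axis of wrench and the x axis of tool_mat, either way round below 0.35 rad and linear speed of wrench below 0.01 m/s); the robot touches nothing.
It fails at once if the wrench is driven on past 0.25 rad (14 degrees) of give towards its end stop (angle between the x axis of wrench and the x axis of insert, either way round above 0.25 rad).
It fails at once if the ring is forced or wedged on the cap nut: total contact force over 120 N (a plain tightening to the click takes about 60 to 80 N) (contact force between wrench and cap_nut above 120 N).
It fails at once if the wrench is pressed on the cell with more than 40 N (contact force between wrench and cell above 40 N).
It fails at once if the flask, bottle or beaker is moved by more than 20 mm or tipped (distance of any of flask, white_bottle, beaker from where it was at the start of the episode above 0.02 m or angle between any of flask, white_bottle, beaker's own z axis and vertical above 0.3 rad).
It also fails if it takes over 70 s, if anything falls off the work surface, if the arm or the gripper's body presses on something with over 40 N, if the wrist force passes 120 N, or if a joint passes its speed limit or range.

## Working session

There is one attempt and no reset: what is moved stays moved. The work goes in short steps, each a Python script; the robot and the scene stay as the last script left them, time stands still between calls to the robot, and variables do not carry over. Pictures are saved under pics/ and viewed, and the job is handed in when it is done.

```bash
mkdir -p pics; ls
python3 - <<'E'
from workcell import env
import cv2
for n in ("scene","top"):
    f=env.grab_frame(n)
    cv2.imwrite(f"pics/a_{n}.png",f["image"])
    print(n,{k:v for k,v in f.items() if k!="image"})
print(env.read_state())
E
```

```text
pics
scene {'fx': 434.57399947244176, 'fy': 434.57399947244176, 'cx': 259.62764087095337, 'cy': 184.63215701017205, 'position': array([0.08383096, 0.46895021, 0.78473581]), 'orientation': array([  39.96159587,   -0.37078668, -118.60226959]), 'shot': 1}
top {'fx': 469.4381531576248, 'fy': 469.4381531576248, 'cx': 243.94389279302635, 'cy': 192.81578669626637, 'position': array([0.43094386, 0.17059086, 0.97925623]), 'orientation': array([ 10.76727662,   0.99667161, -90.31763479]), 'shot': 2}
{'clock': 0.1, 'joint_positions': array([ 8.90139861e+01,  2.20855122e+01,  3.87491611e-01, -2.21215088e-02,
       -6.84100003e+01, -1.48183182e+01]), 'qvel': array([ 0.08655351, -0.16811949,  0.09313052,  0.0811758 ,  0.02254623,
        0.01792718]), 'joint_torque': array([-1.94891800e-03, -3.91687667e+01,  1.87935966e+01,  4.23203051e+00,
        1.34532506e-02, -7.30864645e-05]), 'position': array([0.17005516, 0.60087227, 0.22158534]), 'tool_rot': array([-8.98903135e+01,  7.75671926e-03,  1.64187516e+02]), 'force': array([-0.44162725, -0.24746534,  0.13932873]), 'wrist_torque': array([-0.0068318 , -0.03842032, -0.00568711]), 'opening': 0.9995231744859584}
```

View pics/a_scene.png

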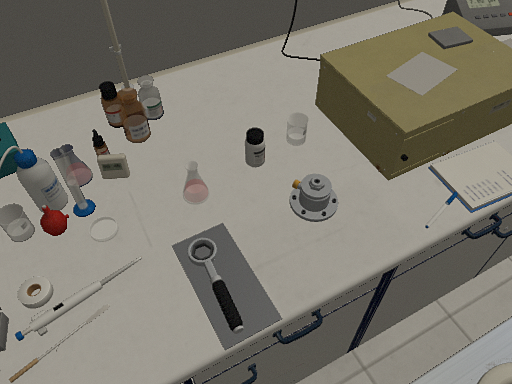

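View pics/a_top.png

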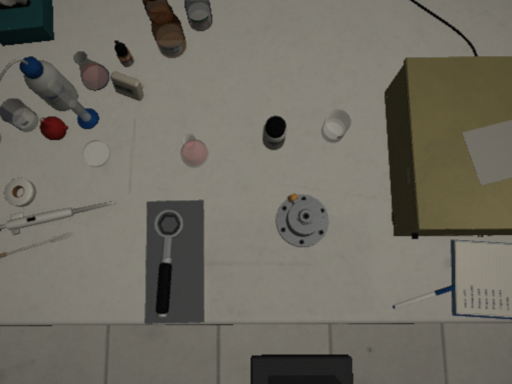

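```bash
cat > h.py <<'E'
import numpy as np, cv2, pickle
from scipy.spatial.transform import Rotation as R
def cam(f):
    return R.from_euler('xyz',f['orientation'],degrees=True).as_matrix(), np.array(f['position'])
def proj(f,P):
    Rm,p=cam(f); c=(np.atleast_2d(P)-p)@Rm
    return np.c_[f['cx']+f['fx']*c[:,0]/-c[:,2], f['cy']+f['fy']*(-c[:,1])/-c[:,2]]
def ray(f,uv):
    Rm,p=cam(f); u,v=uv
    d=np.array([(u-f['cx'])/f['fx'],-(v-f['cy'])/f['fy'],-1.]); return p,Rm@d
def onz(f,uv,z):
    p,d=ray(f,uv); return p+d*(z-p[2])/d[2]
def tri(f1,uv1,f2,uv2):
    p1,d1=ray(f1,uv1);p2,d2=ray(f2,uv2)
    s=np.linalg.lstsq(np.c_[d1,-d2],p2-p1,rcond=None)[0]
    a=p1+s[0]*d1;b=p2+s[1]*d2; return (a+b)/2,np.linalg.norm(a-b)
E
python3 - <<'E'
from workcell import env
from h import *
np.set_printoptions(precision=4,suppress=True)
F={};M={}
for n in ("scene","top"):
    f=env.grab_frame(n);F[n]=f
    for t in ("wrench","wrench_grip","cap_nut","cell","tool_mat","flask","white_bottle","beaker"):
        s=env.search_frame(f,t)
        print(n,t,[(np.array(x['xyz']),round(x['score'],2)) for x in s[:2]])
        if t in("wrench","cap_nut","cell","tool_mat"):
            m=env.trace(f,t)
            if m: M[n,t]=m[0]['mask']; ys,xs=np.nonzero(m[0]['mask']); print('   mask',len(xs),xs.mean(),ys.mean(),round(m[0]['score'],2))
pickle.dump((F,M),open('d.pkl','wb'))
def crop(n,x,y,w,h,k,name,ts):
    im=F[n]['image'][y:y+h,x:x+w]; a=cv2.resize(im,None,fx=k,fy=k,interpolation=cv2.INTER_CUBIC)
    cv2.imwrite(name,a)
crop('top',265,185,80,70,7,'pics/b1.png',0)
crop('scene',280,165,70,60,8,'pics/b2.png',0)
crop('top',135,190,90,140,4,'pics/b3.png',0)
crop('scene',165,215,125,130,4,'pics/b4.png',0)
print(env.read_state()['clock'])
E
```

```text
scene wrench [(array([0.4702, 0.3481, 0.0198]), 0.62)]
   mask 1462 215.7715458276334 281.078659370725 0.73
scene wrench_grip []
scene cap_nut [(array([0.5524, 0.067 , 0.0731]), 0.68)]
   mask 170 315.7529411764706 183.28235294117647 0.47
scene cell [(array([0.5389, 0.0826, 0.0227]), 0.94), (array([0.4632, 0.3509, 0.0216]), 0.2)]
   mask 1754 313.16647662485747 199.03249714937286 0.76
scene tool_mat [(array([0.4566, 0.3194, 0.0024]), 0.77)]
   mask 5565 228.03090745732254 286.16118598382747 0.82
scene flask [(array([0.6898, 0.2952, 0.0431]), 0.66)]
scene white_bottle [(array([0.7127, 0.1286, 0.0651]), 0.83)]
scene beaker [(array([ 0.7368, -0.0031,  0.0468]), 0.6), (array([0.5376, 0.0855, 0.021 ]), 0.59)]
top wrench [(array([0.4719, 0.3431, 0.0228]), 0.9)]
   mask 1397 165.04438081603436 260.0314960629921 0.66
top wrench_grip [(array([0.4728, 0.3457, 0.0207]), 0.76)]
top cap_nut [(array([0.5543, 0.0693, 0.0748]), 0.55)]
   mask 216 304.412037037037 216.13425925925927 0.74
top cell [(array([0.5456, 0.0691, 0.0126]), 0.82)]
   mask 1999 301.1770885442721 220.4072036018009 0.78
top tool_mat [(array([0.4728, 0.3232, 0.0043]), 0.72)]
   mask 5704 176.33064516129033 261.80276998597475 0.91
top flask [(array([0.6963, 0.2903, 0.0419]), 0.82)]
top white_bottle [(array([0.7209, 0.1221, 0.0863]), 0.79)]
top beaker [(array([ 0.7488, -0.0041,  0.0296]), 0.79)]
1.4
```

View pics/b1.png

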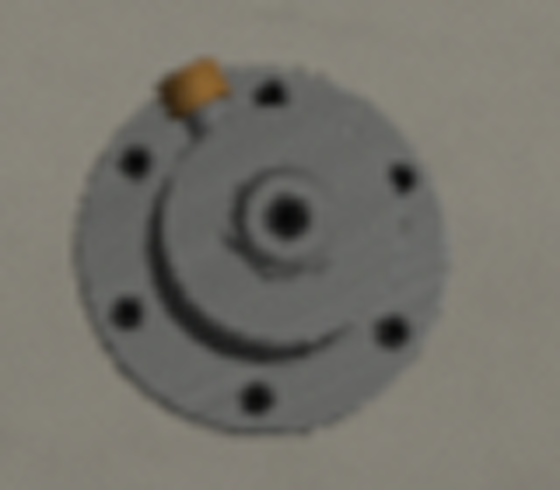

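View pics/b2.png

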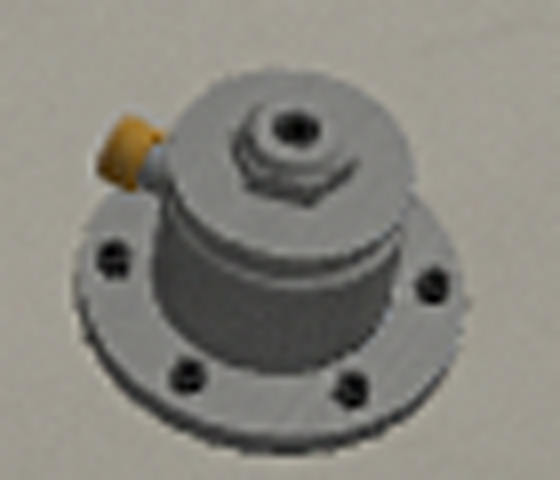

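View pics/b3.png

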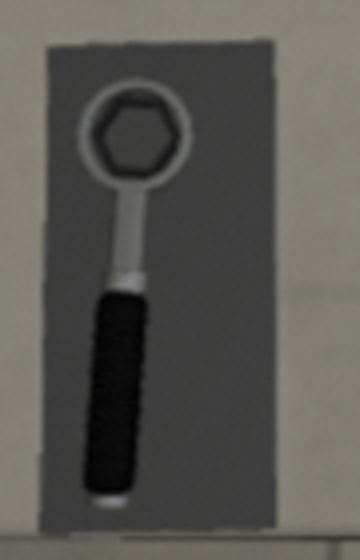

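View pics/b4.png

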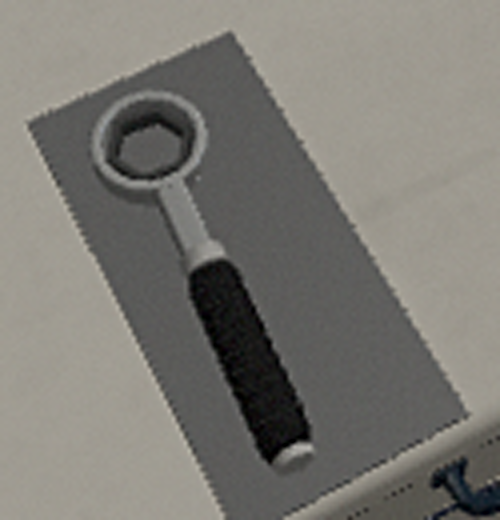

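```bash
cat > fit.py <<'E'
from h import *
from scipy.optimize import minimize
from scipy.ndimage import map_coordinates
def grad(f,s=0.8):
    g=cv2.GaussianBlur(f['image'],(0,0),s).astype(float)
    gx=np.abs(cv2.Sobel(g,cv2.CV_64F,1,0)).max(2) ; gy=np.abs(cv2.Sobel(g,cv2.CV_64F,0,1)).max(2)
    G=np.hypot(gx,gy); return np.sqrt(G)
def samp(G,f,P):
    uv=proj(f,P); return map_coordinates(G,[uv[:,1],uv[:,0]],order=1).mean()
def circ(x,y,z,r,n=160):
    a=np.linspace(0,2*np.pi,n,endpoint=False); return np.c_[x+r*np.cos(a),y+r*np.sin(a),np.full(n,z)]
def hexa(x,y,z,af,yaw,n=25):
    r=af/np.sqrt(3); a=yaw+np.pi/6+np.arange(7)*np.pi/3
    v=np.c_[x+r*np.cos(a),y+r*np.sin(a)]
    t=np.linspace(0,1,n,endpoint=False)[:,None]
    return np.vstack([np.c_[v[i]*(1-t)+v[i+1]*t,np.full(n,z)] for i in range(6)])
def opt(fun,x0,sc):
    best=None
    rng=np.random.default_rng(0)
    for k in range(12):
        st=np.array(x0)+np.array(sc)*(rng.normal(size=len(x0)) if k else 0)
        sim=np.vstack([st]+[st+np.eye(len(x0))[i]*sc[i] for i in range(len(x0))])
        r=minimize(lambda p:-fun(p),st,method='Nelder-Mead',options=dict(initial_simplex=sim,xatol=1e-5,fatol=1e-4))
        if best is None or r.fun<best.fun: best=r
    return best.x,-best.fun
E
cat > m1.py <<'E'
from fit import *
np.set_printoptions(precision=4,suppress=True)
F,M=pickle.load(open('d.pkl','rb'))
G={n:grad(F[n]) for n in F}
def views(vs): return lambda pts: np.mean([samp(G[v],F[v],pts) for v in vs])
for vs in (['top'],['scene'],['top','scene']):
    S=views(vs); 
    print(vs)
    print(' foot',opt(lambda p:S(circ(p[0],p[1],.010,.055)),[.548,.068],[.004]*2))
    print(' top',opt(lambda p:S(circ(p[0],p[1],.062,.034)),[.548,.068],[.004]*2))
    print(' ring',opt(lambda p:S(circ(p[0],p[1],.019,.030)),[.548,.345],[.004]*2))
    def mat(p,z=.003):
        c,s=np.cos(p[2]),np.sin(p[2]); t=np.linspace(-1,1,80)
        q=np.vstack([np.c_[.125*t,0*t+.06],np.c_[.125*t,0*t-.06],np.c_[0*t+.125,.06*t]])
        return np.c_[p[0]+q[:,0]*c-q[:,1]*s,p[1]+q[:,0]*s+q[:,1]*c,np.full(len(q),z)]
    print(' mat',opt(lambda p:S(mat(p)),[.47,.325,0.],[.006,.006,.05]))
S=views(['top','scene'])
print('z free: top',opt(lambda p:S(circ(p[0],p[1],p[2],.034)),[.548,.068,.062],[.004]*3),
 'ring',opt(lambda p:S(circ(p[0],p[1],p[2],.030)),[.548,.345,.019],[.004]*3),'foot',opt(lambda p:S(circ(p[0],p[1],p[2],.055)),[.548,.068,.01],[.004]*3))
E
python3 m1.py
```

```text
['top']
 foot (array([0.5561, 0.0675]), np.float64(9.932846913242267))
 top (array([0.5579, 0.0659]), np.float64(7.944760840778935))
 ring (array([0.5511, 0.3427]), np.float64(9.342241917280479))
 mat (array([0.4769, 0.3309, 0.0192]), np.float64(13.41517230588162))
['scene']
 foot (array([0.5508, 0.0711]), np.float64(11.847181528360936))
 top (array([0.5553, 0.0674]), np.float64(10.713031606153928))
 ring (array([0.5494, 0.3435]), np.float64(10.938388709043638))
 mat (array([0.475, 0.332, 0.015]), np.float64(14.281475498301496))
['top', 'scene']
 foot (array([0.5561, 0.0675]), np.float64(10.074385006794351))
 top (array([0.5565, 0.0666]), np.float64(8.992163135128049))
 ring (array([0.5501, 0.3432]), np.float64(9.85808142316299))
 mat (array([0.4761, 0.3316, 0.0141]), np.float64(13.600023122632837))
z free: top (array([0.5581, 0.0652, 0.0579]), np.float64(9.361023624897495)) ring (array([0.5514, 0.3431, 0.0159]), np.float64(10.156598489272142)) foot (array([ 0.5567,  0.0665, -0.0009]), np.float64(10.689933057803048))
```

```bash
cat > ov.py <<'E'
from fit import *
def ov(f,polys,x,y,w,h,k,name):
    a=cv2.resize(f['image'][y:y+h,x:x+w],None,fx=k,fy=k,interpolation=cv2.INTER_CUBIC)
    a=cv2.convertScaleAbs(a,alpha=1.5)
    for P,c in polys:
        uv=((proj(f,P)-[x,y]+.5)*k-.5).round().astype(int)
        for u in uv: cv2.circle(a,tuple(int(i) for i in u),1,c,-1)
    cv2.imwrite(name,a); return a
E
python3 - <<'E'
from ov import *
F,M=pickle.load(open('d.pkl','rb'))
for i,(n,x,y,w,h,k,c,r) in enumerate([('top',265,185,80,70,9,(.5565,.0670),(.5511,.3427)),('scene',280,165,70,60,9,(.5545,.0680),(.5494,.3435))]):
    a=ov(F[n],[(circ(*c,.010,.055),(0,255,255)),(circ(*c,.062,.034),(0,255,0)),(circ(*c,0,.055),(255,0,255))],x,y,w,h,k,f'pics/c{i}.png')
E
```

```text
(no output)
```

View pics/c0.png

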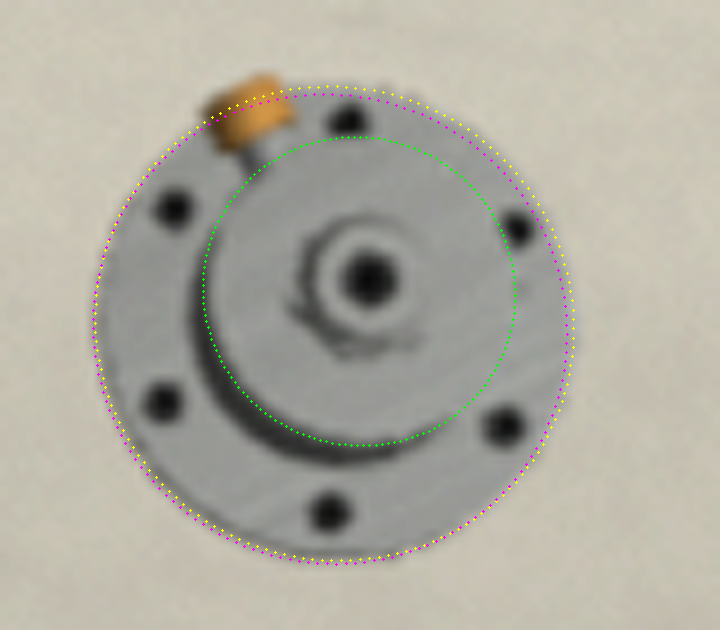

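View pics/c1.png

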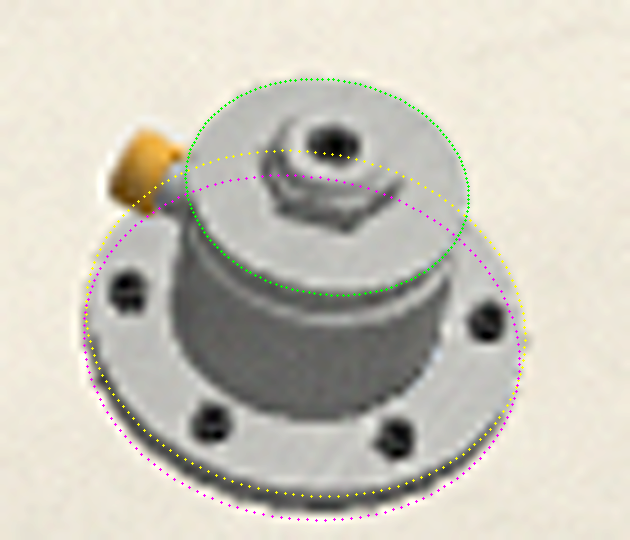

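Run:
```python
from ov import *
np.set_printoptions(precision=4,suppress=True)
F,M=pickle.load(open('d.pkl','rb'))
C={'top':(.5570,.0668),'scene':(.5552,.0678)}
G={n:grad(F[n],.6) for n in F}
def vis(f,x,y,yaw,z0,h):  # near-side base edges + near-side top edges
    P=hexa(x,y,z0,.030,yaw); return P
ys=np.radians(np.arange(-30,30,2))
for n in F:
    print(n)
    for z in (.0625,.071):
        print(z,[ (int(round(np.degrees(a))),round(max(samp(G[n],F[n],hexa(C[n][0]+dx,C[n][1]+dy,z,.030,a)) for dx in (-.001,0,.001) for dy in (-.001,0,.001)),2)) for a in ys])
print(tri(F['top'],(306.1-.5,215.9-.5),F['scene'],(317.1-.5,181.1-.5)))
# reference: camera bearing; overlay yaw 0
for a in (0,15):
  for n,x,y,w,h in(('scene',298,168,40,32),('top',288,200,36,36)):
    yaw=np.radians(a)
    ov(F[n],[(hexa(*C[n],.062,.030,yaw),(0,255,0)),(hexa(*C[n],.071,.030,yaw),(0,255,255))],x,y,w,h,16,f'pics/d_{n}_{a}.png')
im=lambda n,x,y,w,h:cv2.resize(cv2.convertScaleAbs(F[n]['image'][y:y+h,x:x+w],alpha=1.8,beta=-60),(400,400*h//w),interpolation=cv2.INTER_CUBIC)
p=[cv2.resize(cv2.imread(f'pics/d_{n}_{a}.png'),(390,290)) for a in(0,15) for n in('scene','top')]
cv2.imwrite('pics/d.png',np.vstack([np.hstack(p[:2]),np.hstack(p[2:])]))
```

```text
scene
0.0625 [(-30, np.float64(12.71)), (-28, np.float64(12.72)), (-26, np.float64(12.69)), (-24, np.float64(12.67)), (-22, np.float64(12.67)), (-20, np.float64(12.67)), (-18, np.float64(12.68)), (-16, np.float64(12.7)), (-14, np.float64(12.72)), (-12, np.float64(12.75)), (-10, np.float64(12.78)), (-8, np.float64(12.82)), (-6, np.float64(12.85)), (-4, np.float64(12.88)), (-2, np.float64(12.91)), (0, np.float64(12.94)), (2, np.float64(12.95)), (4, np.float64(12.94)), (6, np.float64(12.92)), (8, np.float64(12.9)), (10, np.float64(12.89)), (12, np.float64(12.87)), (14, np.float64(12.85)), (16, np.float64(12.81)), (18, np.float64(12.77)), (20, np.float64(12.74)), (22, np.float64(12.72)), (24, np.float64(12.71)), (26, np.float64(12.7)), (28, np.float64(12.7))]
0.071 [(-30, np.float64(8.34)), (-28, np.float64(8.34)), (-26, np.float64(8.36)), (-24, np.float64(8.4)), (-22, np.float64(8.44)), (-20, np.float64(8.46)), (-18, np.float64(8.49)), (-16, np.float64(8.51)), (-14, np.float64(8.51)), (-12, np.float64(8.5)), (-10, np.float64(8.49)), (-8, np.float64(8.49)), (-6, np.float64(8.47)), (-4, n
[... 1231 characters left out ...]
7.45)), (-22, np.float64(7.41)), (-20, np.float64(7.38)), (-18, np.float64(7.35)), (-16, np.float64(7.31)), (-14, np.float64(7.29)), (-12, np.float64(7.28)), (-10, np.float64(7.26)), (-8, np.float64(7.25)), (-6, np.float64(7.26)), (-4, np.float64(7.28)), (-2, np.float64(7.31)), (0, np.float64(7.35)), (2, np.float64(7.38)), (4, np.float64(7.41)), (6, np.float64(7.43)), (8, np.float64(7.46)), (10, np.float64(7.49)), (12, np.float64(7.53)), (14, np.float64(7.56)), (16, np.float64(7.59)), (18, np.float64(7.6)), (20, np.float64(7.6)), (22, np.float64(7.59)), (24, np.float64(7.57)), (26, np.float64(7.55)), (28, np.float64(7.53))]
(array([0.5576, 0.0656, 0.0723]), np.float64(0.0004622968753357603))
```

View pics/d.png

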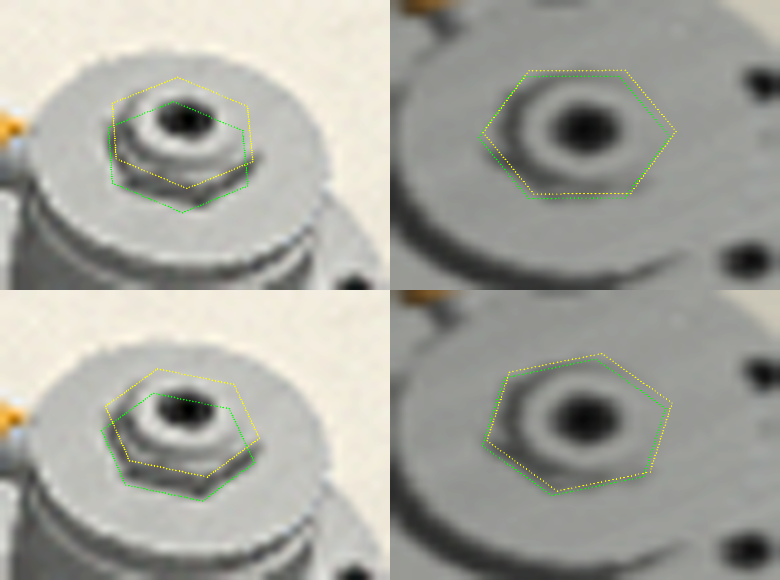

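```bash
python3 - <<'E'
from ov import *
np.set_printoptions(precision=4,suppress=True)
F,M=pickle.load(open('d.pkl','rb'))
C={'top':(.5570,.0668),'scene':(.5552,.0678)}
G={n:grad(F[n],.6) for n in F}
# near side only (two/three edges facing camera): base edges
def near(n,x,y,z,a):
    P=hexa(x,y,z,.030,a); c=F[n]['position'][:2]-np.array([x,y]); c/=np.linalg.norm(c)
    k=((P[:,:2]-[x,y])@c)>(.005 if n=='scene' else -.0)
    return P[k]
for n in F:
  r=[]
  for d in range(-14,46,2):
    r.append((round(max(samp(G[n],F[n],near(n,C[n][0]+dx,C[n][1]+dy,.0622,np.radians(d))) for dx in (-.001,0,.001) for dy in (-.001,0,.001)),2),d))
  print(n,sorted(r)[::-1][:8],sorted(r)[:3])
for d in (12,16,20):
  ov(F['scene'],[(hexa(*C['scene'],.062,.030,np.radians(d)),(0,255,0))],298,168,40,32,16,f'pics/e{d}.png')
# wrench yaw: grip and shank side lines
def handle(p):
    x,y,a=p; c,s=np.cos(a),np.sin(a); t=np.linspace(-.178,-.082,60); t2=np.linspace(-.07,-.034,30)
    q=np.vstack([np.c_[t,0*t+.012,0*t+.015],np.c_[t,0*t-.012,0*t+.015],np.c_[t2,0*t2+.008,0*t2+.015],np.c_[t2,0*t2-.008,0*t2+.015]])
    return np.c_[x+q[:,0]*c-q[:,1]*s,y+q[:,0]*s+q[:,1]*c,q[:,2]]
for n,c0 in(('top',(.5511,.3427)),('scene',(.5494,.3435))):
    S=lambda P:samp(G[n],F[n],P)
    x,v=opt(lambda p:S(handle(p))+S(circ(p[0],p[1],.019,.030)),[*c0,-.05],[.002,.002,.05]); print(n,x,np.degrees(x[2]),v)
    xx=dict(top=(155,200,40,125,5),scene=(180,230,75,110,5))[n]
    ov(F[n],[(handle(x),(0,255,0)),(circ(x[0],x[1],.019,.03),(0,255,255)),(hexa(x[0],x[1],.015,.0325,x[2]),(255,0,255))],*xx,f'pics/w_{n}.png')
E
python3 -c "
import cv2,numpy as np
p=[cv2.resize(cv2.imread(f'pics/e{d}.png'),(260,208)) for d in(12,16,20)]
a=np.hstack(p); b=cv2.imread('pics/w_top.png');b=cv2.resize(b,None,fx=.6,fy=.6);c=cv2.resize(cv2.imread('pics/w_scene.png'),None,fx=.68,fy=.68)
o=np.zeros((600,780,3),np.uint8);o[:208]=a;o[208:208+b.shape[0],:b.shape[1]]=b;o[208:208+c.shape[0],300:300+c.shape[1]]=c;cv2.imwrite('pics/e.png',o)"
```

```text
scene [(np.float64(14.1), 10), (np.float64(14.09), 12), (np.float64(14.06), 14), (np.float64(14.06), 8), (np.float64(14.02), 16), (np.float64(14.0), 6), (np.float64(13.97), 18), (np.float64(13.94), 20)] [(np.float64(13.28), 44), (np.float64(13.29), 42), (np.float64(13.31), -14)]
top [(np.float64(9.9), 16), (np.float64(9.9), 14), (np.float64(9.89), 20), (np.float64(9.89), 18), (np.float64(9.87), 22), (np.float64(9.86), 12), (np.float64(9.83), 24), (np.float64(9.82), 10)] [(np.float64(9.42), -14), (np.float64(9.42), -12), (np.float64(9.42), -10)]
top [ 0.551   0.3427 -0.0564] -3.2342201303300904 21.21729542095705
scene [ 0.5494  0.3431 -0.0558] -3.1945519032326937 25.59338483512827
```

View pics/e.png

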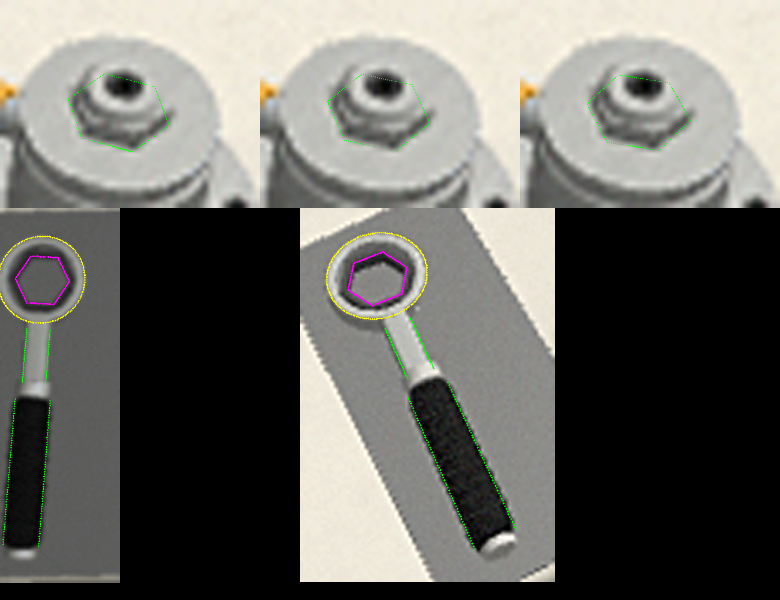

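```bash
cat >> h.py <<'E'
RING0=np.array([.5502,.3430]); W0=-3.2; NUT=np.array([.5561,.0672]); NY=14.
def tcp(c,w,d=.105,flip=0):
    a=np.radians(w); return np.array([c[0]-d*np.cos(a),c[1]-d*np.sin(a)])
def rot(w,flip=0): return [-90,0,(w+180*flip+180)%360-180]
E
python3 - <<'E'
from workcell import env
from h import *
np.set_printoptions(precision=1,suppress=True)
for fl in (0,1):
    p=tcp(RING0,W0); print('grasp',fl,env.inverse_kinematics([*p,.004],rot(W0,fl)))
    for w in range(80,-100,-15):
        p=tcp(NUT,w); q=env.inverse_kinematics([*p,.065],rot(w,fl)); q2=env.inverse_kinematics([*p,.12],rot(w,fl)); print(fl,w,p,q,q2 is not None)
E
```

```text
grasp 0 [  54.5   30.6  -22.2   -0.   -37.2 -147.7]
0 80 [ 0.5 -0. ] [ 13.4  23.5 -23.2   0.  -43.3 -23.4] True
0 65 [ 0.5 -0. ] [ 15.   21.4 -26.9  -0.  -41.7 -40. ] True
0 50 [ 0.5 -0. ] [ 17.5  19.5 -30.1  -0.  -40.3 -57.5] True
0 35 [0.5 0. ] [ 20.7  18.  -32.6  -0.  -39.3 -75.7] True
0 20 [0.5 0. ] [ 24.3  17.1 -34.2  -0.  -38.7 -94.3] True
0 5 [0.5 0.1] [  27.9   16.8  -34.6   -0.   -38.5 -112.9] True
0 -10 [0.5 0.1] [  31.    17.3  -33.9   -0.   -38.8 -131. ] True
0 -25 [0.5 0.1] [  33.3   18.4  -32.1   -0.   -39.5 -148.3] True
0 -40 [0.5 0.1] [  34.7   20.   -29.4    0.   -40.6 -164.7] True
0 -55 [0.5 0.2] None False
0 -70 [0.5 0.2] [ 34.7  24.1 -22.2   0.  -43.7 165.3] True
0 -85 [0.5 0.2] [ 33.6  26.3 -18.3   0.  -45.5 151.4] True
grasp 1 [ 54.5  30.6 -22.2   0.  -37.2  32.3]
1 80 [ 0.5 -0. ] [ 13.4  23.5 -23.2   0.  -43.3 156.6] True
1 65 [ 0.5 -0. ] [ 15.   21.4 -26.9   0.  -41.7 140. ] True
1 50 [ 0.5 -0. ] [ 17.5  19.5 -30.1   0.  -40.3 122.5] True
1 35 [0.5 0. ] [ 20.7  18.  -32.6   0.  -39.3 104.3] True
1 20 [0.5 0. ] [ 24.3  17.1 -34.2   0.  -38.7  85.7] True
1 5 [0.5 0.1] [ 27.9  16.8 -34.6   0.  -38.5  67.1] True
1 -10 [0.5 0.1] [ 31.   17.3 -33.9   0.  -38.8  49. ] True
1 -25 [0.5 0.1] [ 33.3  18.4 -32.1   0.  -39.5  31.7] True
1 -40 [0.5 0.1] [ 34.7  20.  -29.4   0.  -40.6  15.3] True
1 -55 [0.5 0.2] [ 35.1  21.9 -26.    0.  -42.1  -0.1] True
1 -70 [0.5 0.2] [ 34.7  24.1 -22.2   0.  -43.7 -14.7] True
1 -85 [0.5 0.2] [ 33.6  26.3 -18.3   0.  -45.5 -28.6] True
```

Run:
```python
from workcell import env
from h import *
np.set_printoptions(precision=4,suppress=True)
p=tcp(RING0,W0)
env.goto([*p,.09],rot(W0,1))
s=env.read_state(); print(s['clock'],s['position'],s['tool_rot'],s['force'])
env.move_straight([*p,.03])
s0=env.read_state(); print(s0['clock'],s0['position'],s0['force'])
hit=env.move_straight([*p,.0035],rate=.03,force_limit=4)
s=env.read_state(); print(hit,s['clock'],s['position'],s['force'])
for n in("scene","top"):
    f=env.grab_frame(n); cv2.imwrite(f'pics/g_{n}.png',f['image'])
im=np.hstack([cv2.resize(cv2.imread('pics/g_scene.png')[200:360,150:310],(400,400)),cv2.resize(cv2.imread('pics/g_top.png')[190:340,100:250],(400,400))])
cv2.imwrite('pics/g.png',im)
```

```text
2.875 [0.4454 0.35   0.0905] [-90.0666   0.051  176.8618] [-0.1804  0.0511 -0.1267]
3.425 [0.4455 0.3498 0.0304] [-0.6813  0.2039  0.2305]
True 4.2917 [0.4451 0.3485 0.0034] [0.1342 0.2854 4.5523]
```

View pics/g.png

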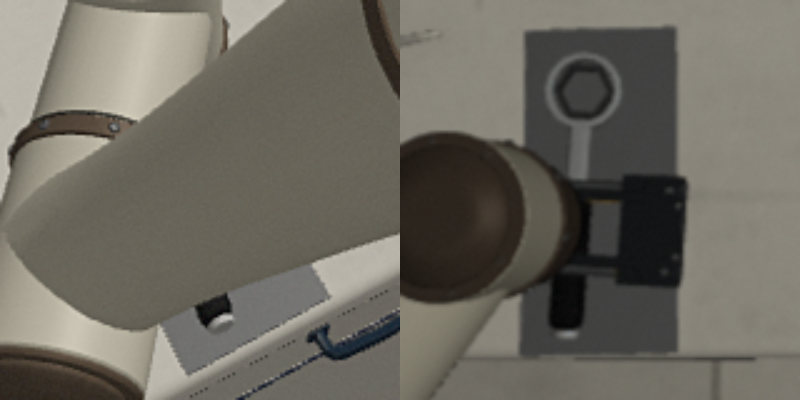

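Run:
```python
from workcell import env
from h import *
np.set_printoptions(precision=4,suppress=True)
p=tcp(RING0,W0)
env.move_straight([*p,.005],rate=.03)
env.gripper_to(0.0,grasp_force=55)
s=env.read_state(); print(s['clock'],s['position'],s['tool_rot'],s['force'],s['wrist_torque'],s['opening'])
env.move_straight([*p,.05],rate=.08)
env.move_straight([*p,.11],rate=.15)
s=env.read_state(); print(s['clock'],s['position'],s['tool_rot'],s['force'],s['wrist_torque'],s['opening'])
for n in("scene","top"):
    f=env.grab_frame(n); cv2.imwrite(f'pics/i_{n}.png',f['image'])
im=np.hstack([cv2.resize(cv2.imread('pics/i_scene.png')[150:350,120:320],(400,400)),cv2.resize(cv2.imread('pics/i_top.png')[180:340,90:250],(400,400))])
cv2.imwrite('pics/i.png',im)
```

```text
5.6917 [0.4453 0.3487 0.005 ] [-89.8254  -0.1204 176.7748] [ 0.3306 -1.627   0.945 ] [-0.2038  0.0116 -0.0324] 0.2715013619870215
6.9583 [0.4447 0.3483 0.1091] [-89.7904  -0.1905 176.7533] [ 0.0875 -0.6031 -2.6768] [-0.0216  0.1347  0.0209] 0.2757102067206785
```

View pics/i.png

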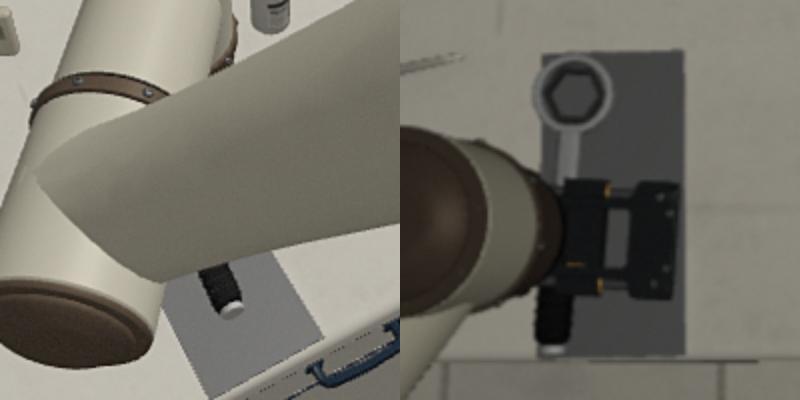

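```bash
cat > ctl.py <<'E'
from workcell import env
from h import *
np.set_printoptions(precision=4,suppress=True)
def go(p,w,rate=.15,fl=None,n=2,tol=.0003):
    """move so that the MEASURED tcp gets to p (few corrections)"""
    p=np.array(p,float); cmd=p.copy()
    for i in range(n+1):
        h=env.move_straight(cmd,rot(w,1),rate=rate,force_limit=fl)
        s=env.read_state(); e=p-s['position']
        if h: return True,s
        if np.linalg.norm(e)<tol: break
        cmd=cmd+e; rate=.05
    return False,s
def show(n,x,y,w,h,name,k=None):
    f=env.grab_frame(n); k=k or 400/w
    return f,cv2.resize(f['image'][y:y+h,x:x+w],None,fx=k,fy=k,interpolation=cv2.INTER_CUBIC)
def pr(s): print(round(s['clock'],2),s['position'],s['tool_rot'],'F',s['force'],'T',s['wrist_torque'])
E
python3 - <<'E'
from ctl import *
p=tcp(NUT,14)
mid=(tcp(RING0,W0)+p)/2
h,s=go([*p,.125],14,rate=.15); pr(s)
f1,a=show('top',230,150,120,120,'');f2,b=show('scene',230,100,140,140,'')
cv2.imwrite('pics/j.png',np.hstack([a,b])); pickle.dump({'top':f1,'scene':f2},open('j.pkl','wb'))
E
```

```text
9.51 [0.4542 0.0417 0.125 ] [ -89.9995   -0.0056 -165.9758] F [-0.1073  0.4668 -3.093 ] T [-0.1047  0.1458 -0.0049]
```

View pics/j.png

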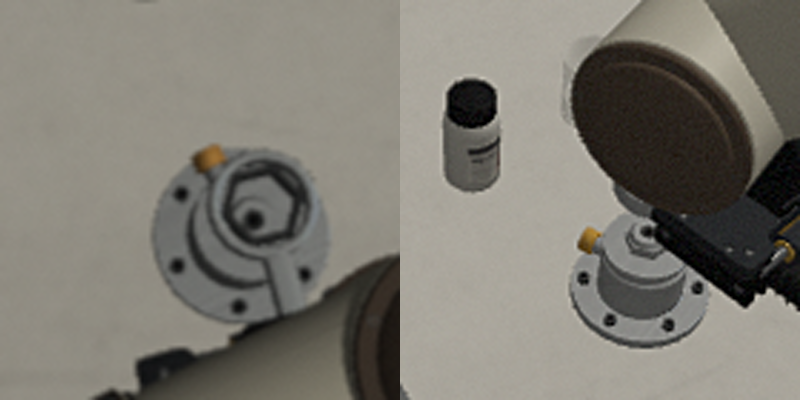

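```bash
cat > m2.py <<'E'
from ov import *
import sys
np.set_printoptions(precision=4,suppress=True)
F=pickle.load(open('j.pkl','rb')); f=F['top']; G=grad(f,.8)
zt=float(sys.argv[1]); tilt=0
S=lambda P:samp(G,f,P)
x,v=opt(lambda p:S(circ(p[0],p[1],zt,.030)),[.5565,.067],[.003]*2); print('ring',x,v)
x3,v=opt(lambda p:S(circ(p[0],p[1],p[2],.030)),[*x,zt],[.003,.003,.01]); print('free z',x3,v)
xs,v=opt(lambda p:S(circ(p[0],p[1],zt,p[2])),[*x,.03],[.002,.002,.001]); print('free r',xs,v)
ov(f,[(circ(*x,zt,.030),(0,255,255)),(hexa(*x,zt-.004,.0325,np.radians(14)),(255,0,255)),(circ(.5570,.0668,.010,.055),(0,255,0))],270,180,70,75,8,'pics/k.png')
E
python3 m2.py .139
```

```text
ring [0.5581 0.0727] 10.140257743720573
free z [0.5606 0.0839 0.1383] 10.625125452911542
free r [0.5607 0.0678 0.0263] 11.29525684310103
```

View pics/k.png

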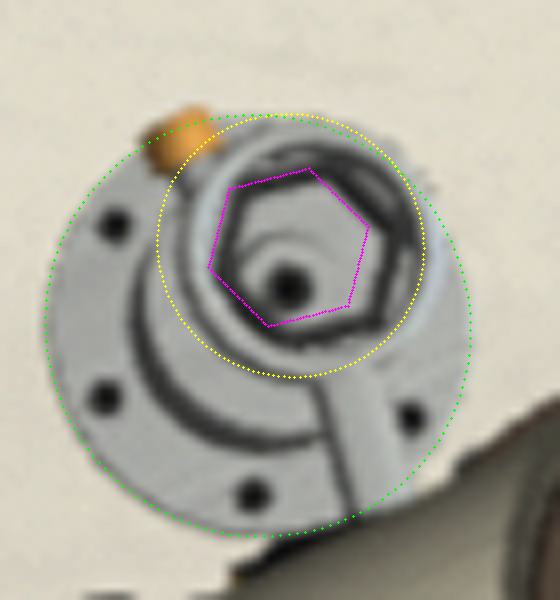

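Run:
```python
from ov import *
np.set_printoptions(precision=4,suppress=True)
F=pickle.load(open('j.pkl','rb')); f=F['top']; G=grad(f,.8)
S=lambda P:samp(G,f,P)
g=[(S(circ(x,y,z,.03))+S(hexa(x,y,z-.004,.0325,np.radians(a))),round(x,4),round(y,4),z,a) for x in np.arange(.552,.564,.0005) for y in np.arange(.062,.0715,.0005) for z in (.133,.136,.139,.142) for a in (11,14,17)]
g.sort(reverse=True); print(*g[:12],sep='\n')
b=g[0]
ims=[]
for x,y,z in ((b[1],b[2],b[3]),(.5565,.0670,.139)):
  ims.append(ov(f,[(circ(x,y,z,.030),(0,255,255)),(hexa(x,y,z-.004,.0325,np.radians(14)),(255,0,255)),(hexa(x,y,z-.016,.0325,np.radians(14)),(255,0,0))],285,185,50,55,8,'pics/t.png'))
cv2.imwrite('pics/l.png',np.hstack(ims))
```

```text
(np.float64(21.511550266396014), np.float64(0.5565), np.float64(0.071), 0.133, 17)
(np.float64(21.49736564962761), np.float64(0.5565), np.float64(0.071), 0.133, 14)
(np.float64(21.44937124856875), np.float64(0.556), np.float64(0.071), 0.133, 17)
(np.float64(21.436974593297045), np.float64(0.556), np.float64(0.071), 0.136, 17)
(np.float64(21.435005580699876), np.float64(0.556), np.float64(0.071), 0.133, 14)
(np.float64(21.43328230709123), np.float64(0.5565), np.float64(0.071), 0.133, 11)
(np.float64(21.42384967196955), np.float64(0.556), np.float64(0.071), 0.136, 14)
(np.float64(21.380639083454227), np.float64(0.556), np.float64(0.071), 0.133, 11)
(np.float64(21.37852464741765), np.float64(0.5565), np.float64(0.0705), 0.133, 17)
(np.float64(21.374901862577303), np.float64(0.557), np.float64(0.071), 0.133, 17)
(np.float64(21.37445407956131), np.float64(0.557), np.float64(0.071), 0.133, 14)
(np.float64(21.363716032937504), np.float64(0.556), np.float64(0.071), 0.136, 11)
```

View pics/l.png

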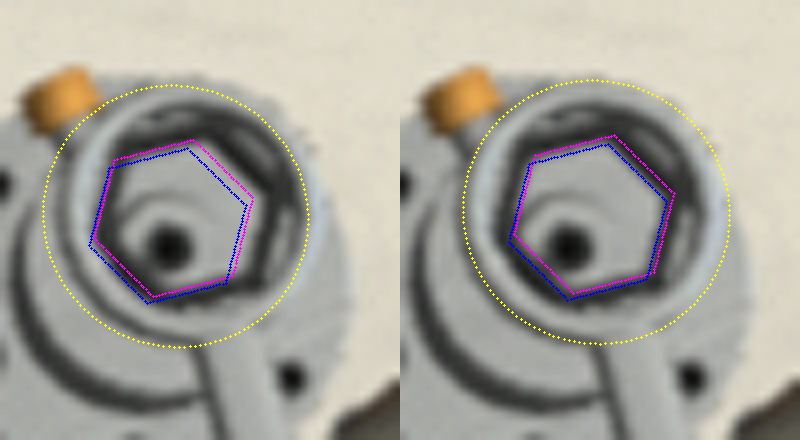

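Run:
```python
from ctl import *
p=tcp(NUT,14)
h,s=go([*p,.081],14,rate=.1,fl=8); print(h);pr(s)
f1,a=show('top',280,185,50,50,'',9);f2,b=show('scene',280,150,60,60,'',6)
cv2.imwrite('pics/m.png',a); pickle.dump({'top':f1,'scene':f2},open('j.pkl','wb'))
cv2.imwrite('pics/m2.png',b)
```

```text
False
10.7 [0.4539 0.0417 0.0805] [ -90.0024    0.0178 -165.9994] F [-0.4687  0.3779 -2.4637] T [-0.0342  0.0514  0.036 ]
```

View pics/m.png

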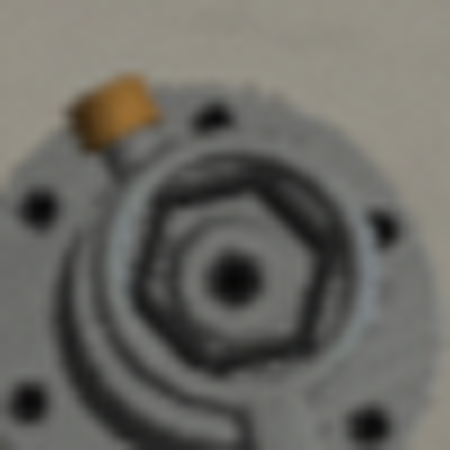

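View pics/m2.png

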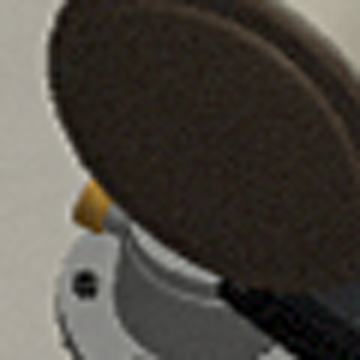

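Run:
```python
from ov import *
F=pickle.load(open('j.pkl','rb')); f=F['top']
for z in (.062,.0755,.0945):print(z,(proj(f,[.557,.0668,z])-[280,185]+.5)*9-.5)
ims=[]
for x,y in((.5570,.0668),(.5560,.066)):
  z=.0785
  ims.append(ov(f,[(circ(x,y,z+.016,.030),(0,255,255)),(hexa(x,y,z+.012,.0325,np.radians(14)),(255,0,255)),(circ(.557,.0668,.0755,.004),(0,255,0)),(hexa(x,y,z,.0325,np.radians(14)),(255,0,0))],285,190,42,42,9,'pics/t.png'))
cv2.imwrite('pics/n.png',np.hstack(ims))
```

```text
0.062 [[224.4219341  287.68442429]]
0.0755 [[231.27521728 279.08177522]]
0.0945 [[241.26617734 266.54052731]]
```

View pics/n.png

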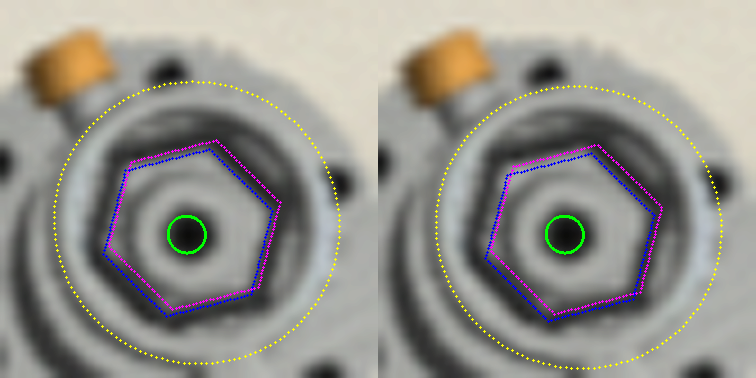

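Run:
```python
from ctl import *
p=tcp(NUT,14)
for z in (.077,.074,.071,.068,.066,.065):
    h=env.move_straight([*p,z],rate=.03,force_limit=8)
    s=env.read_state(); print(h,end=' ');pr(s)
    if h: break
```

```text
False 11.07 [0.454  0.0417 0.0767] [ -89.9917   -0.0481 -166.0041] F [-0.1359  0.375  -2.5914] T [-0.0427  0.0571 -0.0293]
False 11.32 [0.454  0.0417 0.0737] [ -89.9941   -0.0379 -166.0024] F [-0.036  -0.5261 -2.7471] T [-0.0602  0.1528 -0.0086]
False 11.57 [0.4547 0.0419 0.0716] [ -89.9945    0.0719 -165.9885] F [-0.5644 -1.6969  2.7294] T [-0.2874  0.1271 -0.1132]
False 11.82 [0.4544 0.0418 0.0685] [ -89.9985    0.0377 -165.9991] F [-2.2537 -0.9462  5.0492] T [-0.3543  0.2934 -0.0946]
False 12.07 [0.4542 0.0417 0.0663] [ -89.9986    0.0109 -165.9973] F [-3.1753 -1.1871  5.0797] T [-0.2     0.3966 -0.0662]
False 12.32 [0.4541 0.0417 0.0654] [ -89.9984    0.007  -165.9996] F [-4.0161 -2.2911  6.0694] T [-0.2495  0.4166 -0.0611]
```

Run:
```python
from ctl import *
s=env.read_state(); p0=tcp(NUT,14); z=.065
base=None
for d in ([0,0],[-.0005,0],[-.001,0],[-.0015,0],[-.002,0],[-.0015,-.0005],[-.0015,-.001],[-.0015,-.0015]):
    h=env.move_straight([p0[0]+d[0],p0[1]+d[1],z],rate=.03)
    env.dwell(.05); s=env.read_state(); print(d,end=' ');pr(s)
f1,a=show('top',280,185,50,50,'',9)
cv2.imwrite('pics/o.png',a)
```

```text
[0, 0] 12.62 [0.4542 0.0417 0.0654] [ -90.0007    0.0082 -166.0009] F [-4.3111 -1.5592  5.8037] T [-0.2444  0.5094 -0.0554]
[-0.0005, 0] 12.92 [0.4541 0.0419 0.0653] [ -90.0022    0.0499 -166.005 ] F [-2.0187 -1.3539  5.0091] T [-0.3946  0.0246 -0.1297]
[-0.001, 0] 13.22 [0.454  0.042  0.0653] [ -90.0028    0.093  -165.9964] F [ 0.0719 -2.1437  4.3451] T [-0.5431 -0.4407 -0.2048]
[-0.0015, 0] 13.52 [0.4538 0.0421 0.0653] [ -90.007     0.1324 -165.9918] F [ 2.5883 -2.685   3.7575] T [-0.6959 -1.1263 -0.2499]
[-0.002, 0] 13.82 [0.4528 0.0421 0.0651] [ -90.0084    0.0771 -165.9716] F [ 3.4777 -0.8005  2.67  ] T [-0.4461 -1.3664 -0.1519]
[-0.0015, -0.0005] 14.12 [0.4513 0.0408 0.0641] [ -89.9891   -0.2019 -166.0458] F [ 1.6196 -0.8179 -1.3543] T [-0.3474 -0.6746 -0.1657]
[-0.0015, -0.001] 14.42 [0.4514 0.0404 0.0643] [ -89.9915   -0.1765 -166.0147] F [ 0.7422  0.1497 -2.7633] T [-0.0834  0.0209 -0.0589]
[-0.0015, -0.0015] 14.72 [0.4522 0.0401 0.0648] [ -89.9954   -0.0706 -166.0115] F [-0.0692  0.0514 -3.671 ] T [-0.031   0.115   0.0103]
```

View pics/o.png

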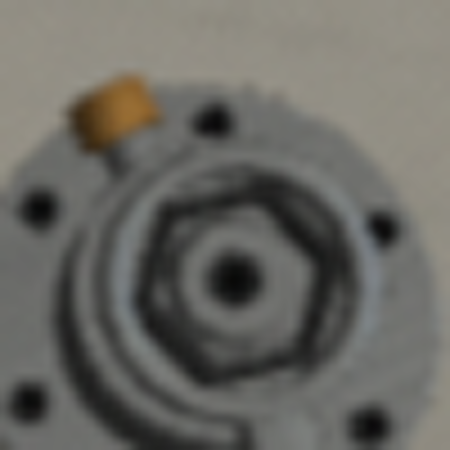

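Run:
```python
from ctl import *
p0=tcp(NUT,14)+[-.0015,-.0015]
for z in (.064,.063,.062,.061):
    h=env.move_straight([*p0,z],rate=.02,force_limit=6); env.dwell(.05)
    s=env.read_state(); print(h,z,end=' ');pr(s)
    if h or s['force'][2]>3: break
f1,a=show('top',280,185,50,50,'',9)
pickle.dump({'top':f1},open('j.pkl','wb'))
from ov import *
ims=[]
for x,y in((.5570,.0668),(.555,.066)):
  z=.0625
  ims.append(ov(f1,[(circ(x,y,z+.016,.030),(0,255,255)),(hexa(x,y,z+.012,.0325,np.radians(14)),(255,0,255))],285,190,42,42,9,'pics/t.png'))
cv2.imwrite('pics/q.png',np.hstack(ims))
```

```text
False 0.064 15.07 [0.4526 0.0403 0.064 ] [ -89.9985   -0.0116 -165.9995] F [-0.034  -0.0026 -2.3881] T [-0.0526  0.1396 -0.0142]
False 0.063 15.37 [0.4527 0.0403 0.063 ] [ -89.9978   -0.0078 -166.0007] F [ 0.2901  0.8079 -2.4801] T [-0.091   0.0606 -0.0116]
False 0.062 15.67 [0.4527 0.0403 0.062 ] [ -89.9993   -0.0023 -165.9982] F [ 0.4081  0.1374 -2.4634] T [-0.0813  0.0971 -0.0193]
False 0.061 15.97 [0.4527 0.0403 0.061 ] [ -90.0001   -0.006  -166.0046] F [ 0.5772  0.0832 -3.7285] T [-0.0583  0.1559 -0.0159]
```

View pics/q.png

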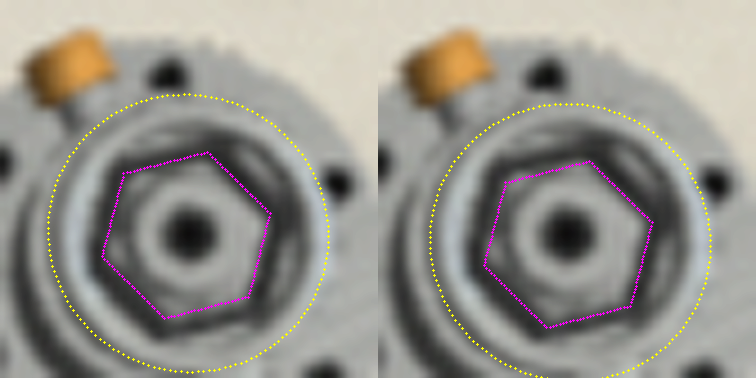

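Run:
```python
from ctl import *
p0=tcp(NUT,14)+[-.0015,-.0015]
h=env.move_straight([*p0,.085],rate=.08,force_limit=15); s=env.read_state(); print(h);pr(s)
h=env.move_straight([*p0,.12],rate=.15,force_limit=15); s=env.read_state(); print(h);pr(s)
p=tcp(NUT,74)
h,s=go([*p,.12],74,rate=.2); pr(s)
f1,a=show('top',260,160,90,90,'',4.4);f2,b=show('scene',270,110,90,90,'',4.4)
cv2.imwrite('pics/r.png',np.hstack([a,b])); pickle.dump({'top':f1,'scene':f2},open('j.pkl','wb'))
```

```text
False
16.47 [0.4526 0.0403 0.0851] [ -90.0195    0.0289 -166.0164] F [ 0.0708 -0.1045 -2.6792] T [-0.1507  0.1434  0.059 ]
False
16.85 [0.4524 0.0403 0.1195] [ -90.0285   -0.0128 -166.0287] F [-1.0306 -0.1785 -3.5454] T [-0.1328  0.1761  0.0381]
18.55 [ 0.527  -0.0339  0.1198] [ -90.009    -0.0005 -105.9997] F [ 0.8273  0.6756 -2.7421] T [-0.1877 -0.0087 -0.0112]
```

View pics/r.png

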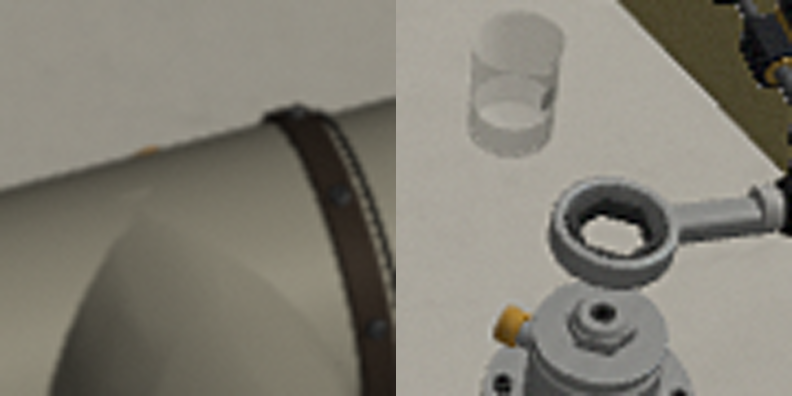

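```bash
cat > tilt.py <<'E'
from ov import *
def wpts(kind):
    a=np.linspace(0,2*np.pi,120,endpoint=False)
    if kind=='topo': return np.c_[.03*np.cos(a),.03*np.sin(a),0*a+.016]
    if kind=='boto': return np.c_[.03*np.cos(a),.03*np.sin(a),0*a]
    if kind=='hexb': return hexa(0,0,0,.0325,0)
    if kind=='shank':
        t=np.linspace(-.075,-.034,30); return np.vstack([np.c_[t,0*t+.008,0*t+.008],np.c_[t,0*t-.008,0*t+.008]])
def place(P,tcpp,w,th,dl=0,dz=0,dlat=0):
    # wrench coords -> world; rotate by th (nose up) about jaw axis through grasp pt
    g=np.array([-.105,0,.021]); q=P-g; c,s=np.cos(th),np.sin(th)
    q=np.c_[q[:,0]*c-q[:,2]*s,q[:,1],q[:,0]*s+q[:,2]*c]+[dl,dlat,dz]
    a=np.radians(w); c,s=np.cos(a),np.sin(a)
    return np.c_[q[:,0]*c-q[:,1]*s,q[:,0]*s+q[:,1]*c,q[:,2]]+np.array(tcpp)+[0,0,.019]
if __name__=='__main__':
    np.set_printoptions(precision=4,suppress=True)
    F=pickle.load(open('j.pkl','rb')); f=F['scene']; G=grad(f,.7)
    T=[.527,-.0339,.1198]; w=74
    S=lambda P:samp(G,f,P)
    near=lambda P:P
    def bot(p):
        P=place(wpts('boto'),T,w,*p); c=f['position'][:2]-P[:,:2].mean(0); c/=np.linalg.norm(c)
        k=((P[:,:2]-P[:,:2].mean(0))@c)>.008; return P[k]
    fun=lambda p:S(place(wpts('topo'),T,w,*p))+.6*S(bot(p))
    best=None
    for th0 in np.radians([-2,0,3,6,9]):
        x,v=opt(lambda p:fun([p[0],p[1],0,p[2]]),[th0,0,0],[.02,.001,.001])
        print(np.degrees(x[0]),x,v)
        if best is None or v>best[1]: best=(x,v)
    x=best[0]
    ims=[]
    for q in ([0,0,0,0],[x[0],x[1],0,x[2]]):
        ims.append(ov(f,[(place(wpts(k),T,w,*q),c) for k,c in(('topo',(0,255,255)),('boto',(255,0,255)),('shank',(0,255,0)),('hexb',(255,0,0)))],295,145,65,55,6,'pics/t.png'))
    cv2.imwrite('pics/s.png',np.hstack(ims))
E
python3 tilt.py
```

```text
-6.4524615752732135 [-0.1126 -0.0013 -0.0046] 18.86087297014157
4.046313388231951 [0.0706 0.0008 0.0007] 20.880318913488388
4.0460776666163225 [0.0706 0.0008 0.0007] 20.880318796553972
4.046251477820692 [0.0706 0.0008 0.0007] 20.880319227439607
4.046234411941735 [0.0706 0.0008 0.0007] 20.88031861796839
```

View pics/s.png

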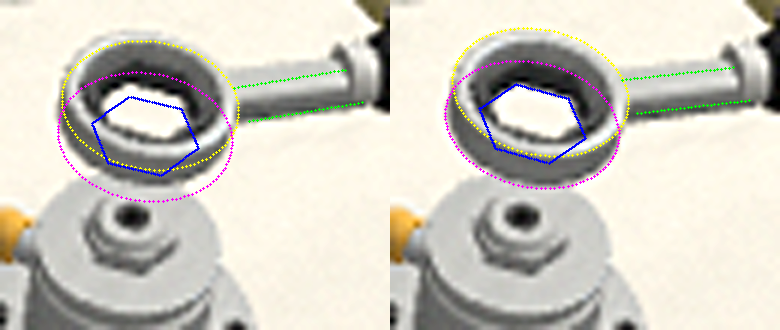

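```bash
cat > tilt2.py <<'E'
from tilt import *
np.set_printoptions(precision=4,suppress=True)
F=pickle.load(open('j.pkl','rb')); f=F['scene']; G=grad(f,.7)
T=[.527,-.0339,.1198]; w=74
S=lambda P:samp(G,f,P)
def ringp(r,z):
    a=np.linspace(0,2*np.pi,160,endpoint=False); return np.c_[r*np.cos(a),r*np.sin(a),0*a+z]
def pl(P,p):  # th,roll,dl,dlat
    c,s=np.cos(p[1]),np.sin(p[1]); P=np.c_[P[:,0],P[:,1]*c-(P[:,2]-.012)*s,P[:,1]*s+(P[:,2]-.012)*c+.012]
    return place(P,T,w,p[0],p[2],0,p[3])
def nearp(P):
    c=f['position'][:2]-P[:,:2].mean(0); c/=np.linalg.norm(c)
    return P[((P[:,:2]-P[:,:2].mean(0))@c)>.006]
for r in (.0275,.028,.0285,.029,.030):
    fun=lambda p:S(pl(ringp(r,.016),p))+.7*S(nearp(pl(ringp(.03,0.0),p)))+.5*S(pl(wpts('shank'),p))-30*p[1]**2-(p[3]/.002)**2*.1-(p[2]/.002)**2*.1
    b=max((opt(fun,[t,0,0,0],[.02,.02,.001,.001]) for t in np.radians([0,3,6])),key=lambda a:a[1])
    print(r,np.degrees(b[0][:2]),b[0],b[1])
    if r==.0285: x=b[0]
a=ov(f,[(pl(ringp(.0285,.016),x),(0,255,255)),(pl(ringp(.03,0),x),(255,0,255)),(pl(wpts('shank'),x),(0,255,0)),(pl(wpts('hexb'),x),(255,0,0))],295,145,65,55,11,'pics/s2.png')
E
python3 tilt2.py
```

```text
0.0275 [ 7.3276 10.3131] [0.1279 0.18   0.0019 0.007 ] 28.19578998648138
0.028 [ 7.2609 10.6959] [0.1267 0.1867 0.0021 0.007 ] 27.765878100185223
0.0285 [0.2622 3.9085] [ 0.0046  0.0682 -0.0004 -0.0064] 27.412896932008497
0.029 [ 6.6854 10.6622] [0.1167 0.1861 0.003  0.0062] 27.28665437921556
0.03 [5.5021 6.0737] [0.096  0.106  0.0021 0.0049] 27.44865314346244
```

View pics/s2.png

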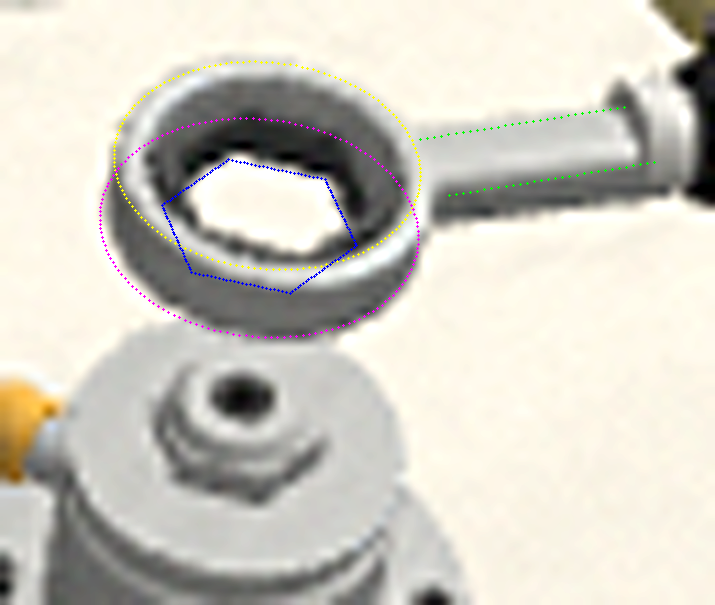

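Run:
```python
from ctl import *
F,M=pickle.load(open('d.pkl','rb'))
# dark hole centroid on the nut top
for n,c in(('top',(305.6,215.4)),('scene',(316.6,180.6))):
    f=F[n]; g=f['image'].astype(float).sum(2); x0,y0=int(round(c[0]))-4,int(round(c[1]))-4
    sub=g[y0:y0+9,x0:x0+9]; w=np.clip(np.percentile(sub,60)-sub-40,0,None); yy,xx=np.mgrid[y0:y0+9,x0:x0+9]
    uv=((w*xx).sum()/w.sum(),(w*yy).sum()/w.sum()); print(n,uv,onz(f,uv,.075),onz(f,uv,.073))
p=tcp(RING0,W0)
env.goto([*p,.12],rot(W0,1))
h=env.move_straight([*p,.03],rate=.15,force_limit=10); s=env.read_state(); print(h);pr(s)
h=env.move_straight([*p,.006],rate=.04,force_limit=5); s=env.read_state(); print(h);pr(s)
```

```text
top (np.float64(305.6142418032787), np.float64(215.62704918032787)) [0.5569 0.066  0.075 ] [0.5572 0.0658 0.073 ]
scene (np.float64(316.48066399124406), np.float64(181.26486683692085)) [0.5542 0.0682 0.075 ] [0.5555 0.0671 0.073 ]
False
21.18 [0.4462 0.3494 0.0307] [-90.0689   0.0738 176.8103] F [ 0.4044  0.3351 -2.7658] T [0.0481 0.1025 0.0177]
True
21.77 [0.4458 0.3489 0.0066] [-89.9709   0.0254 176.8296] F [2.1674 0.2456 3.7744] T [ 0.0981  0.0045 -0.0366]
```

Run:
```python
from ctl import *
p=tcp(RING0,W0)
env.gripper_to(.6)
s=env.read_state(); pr(s)
f1,a=show('top',130,180,110,150,'',4)
cv2.imwrite('pics/u.png',a); pickle.dump({'top':f1},open('u.pkl','wb'))
from fit import *
G=grad(f1,.8); S=lambda P:samp(G,f1,P)
def shank(p):
    x,y,a=p; c,s=np.cos(a),np.sin(a); t2=np.linspace(-.07,-.034,30)
    q=np.vstack([np.c_[t2,0*t2+.008,0*t2+.015],np.c_[t2,0*t2-.008,0*t2+.015]])
    return np.c_[x+q[:,0]*c-q[:,1]*s,y+q[:,0]*s+q[:,1]*c,q[:,2]]
for z in(.019,): print(opt(lambda p:S(shank(p))+2*S(circ(p[0],p[1],z,.030)),[.551,.3427,-.056],[.001,.001,.03]))
```

```text
22.56 [0.4449 0.348  0.006 ] [-89.8766  -0.0761 176.7927] F [-0.0964  0.6036  0.3173] T [-0.026   0.0236  0.0008]
(array([ 0.5516,  0.3431, -0.0555]), np.float64(29.649661848658717))
```

View pics/u.png

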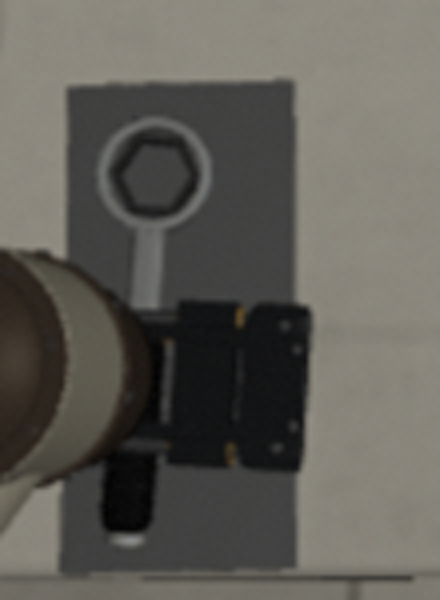

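```bash
python3 - <<'E'
from ctl import *
w=-3.2
p=tcp([.5516,.3431],w)
h,s=go([*p,.0045],w,rate=.05,n=2); pr(s)
env.gripper_to(0.0,grasp_force=60)
s=env.read_state(); pr(s); g=s['position']; print('open',s['opening'])
f1,a=show('top',130,180,110,150,'',4)
from fit import *
from m3 import *
E
true
cat > m3.py <<'E'
from fit import *
def shank(p,zs):
    x,y,a=p; c,s=np.cos(a),np.sin(a); t2=np.linspace(-.07,-.034,30)
    q=np.vstack([np.c_[t2,0*t2+.008,0*t2+zs-.004],np.c_[t2,0*t2-.008,0*t2+zs-.004]])
    return np.c_[x+q[:,0]*c-q[:,1]*s,y+q[:,0]*s+q[:,1]*c,q[:,2]]
def ringfit(f,x0,zt,sc=(.001,.001,.03)):
    G=grad(f,.8); S=lambda P:samp(G,f,P)
    return opt(lambda p:S(shank(p,zt))+2*S(circ(p[0],p[1],zt,.030)),x0,sc)
E
python3 - <<'E'
from ctl import *
from m3 import *
s=env.read_state(); pr(s); g=s['position']
f=env.grab_frame('top'); x,v=ringfit(f,[.5516,.3431,-.0555],.019); print(x,v,'d',np.hypot(*(x[:2]-g[:2])))
h=env.move_straight([g[0],g[1],.06],rate=.08); h=env.move_straight([g[0],g[1],.12],rate=.15); pr(env.read_state())
p=tcp([.5569,.0664],14,d=np.hypot(*(x[:2]-g[:2])))
h,s=go([*p,.12],14,rate=.2,n=1); h,s=go([*p,.0805],14,rate=.1,n=2);pr(s)
f1,a=show('top',280,185,50,50,'',9)
cv2.imwrite('pics/v.png',a); pickle.dump({'top':f1},open('v.pkl','wb'))
E
```

```text
22.86 [0.4468 0.3489 0.0043] [-89.9889  -0.0066 176.7938] F [-0.3714  0.2582 -0.1579] T [-0.0169  0.0072  0.0118]
23.47 [0.4468 0.3489 0.0045] [-89.9954  -0.0037 176.789 ] F [ 0.3704  0.1093 -0.2897] T [-0.092   0.0011 -0.0638]
open 0.2724830462068585
23.52 [0.4467 0.3489 0.0045] [-89.9978  -0.0038 176.7884] F [ 0.0756 -1.0083  0.3092] T [-0.1863  0.0009 -0.0267]
[ 0.5519  0.3431 -0.0565] 29.25821469684199 d 0.10527933804013352
24.96 [0.446  0.3483 0.1191] [-89.9447  -0.0884 176.7648] F [ 0.1866 -0.9527 -3.0786] T [-0.0553  0.1159 -0.0384]
27.94 [0.4544 0.0408 0.0801] [ -90.0041    0.0199 -166.0028] F [ 0.2842 -0.237  -3.4279] T [-0.0461  0.1251 -0.0252]Traceback (most recent call last):
  File "<stdin>", line 9, in <module>
ModuleNotFoundError: No module named 'm3'
```

View pics/v.png

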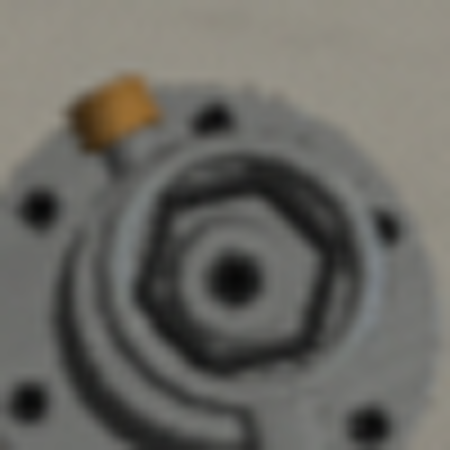

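```bash
cat > hexfit.py <<'E'
from fit import *
def corners(x,y,z,af,yaw):
    r=af/np.sqrt(3); a=yaw+np.pi/6+np.arange(6)*np.pi/3
    return np.c_[x+r*np.cos(a),y+r*np.sin(a),np.full(6,z)]
def opening(f,x,y,zb,yaw,af=.0325):
    A=proj(f,corners(x,y,zb,af,yaw)).astype(np.float32);B=proj(f,corners(x,y,zb+.012,af,yaw)).astype(np.float32)
    return cv2.intersectConvexConvex(A,B)[1][:,0]
def hexfit(f,x0,y0,zb,yaw0):
    g=f['image'].astype(float).mean(2); g=cv2.GaussianBlur(g,(0,0),.5)
    def score(p):
        P=opening(f,p[0],p[1],zb,p[2]); c=P.mean(0)
        Q=np.vstack([P,P[:1]]); t=np.linspace(0,1,15,endpoint=False)[:,None]
        E=np.vstack([Q[i]*(1-t)+Q[i+1]*t for i in range(len(P))])
        d=(E-c)/np.linalg.norm(E-c,axis=1)[:,None]
        I=lambda k:map_coordinates(g,[(E+k*d)[:,1],(E+k*d)[:,0]],order=1)
        return np.minimum(I(-1.0)-I(1.0),25).mean()
    b=max((opt(score,[x0+dx,y0+dy,yaw0],[.001,.001,.05]) for dx in(-.001,.001) for dy in(-.001,.001)),key=lambda a:a[1])
    return b
if __name__=='__main__':
    from ov import ov
    np.set_printoptions(precision=4,suppress=True)
    ref=pickle.load(open('d.pkl','rb'))[0]['top']; print('mat',hexfit(ref,.551,.3427,.003,-.056))
    fj=None
    f=pickle.load(open('v.pkl','rb'))['top']
    b=hexfit(f,.5569,.0664,.0781,np.radians(14)); print(b, np.degrees(b[0][2]))
    b2=hexfit(f,.5569,.0664,.0811,np.radians(14)); print('z+3',b2)
    x=b[0]; P=opening(f,x[0],x[1],.0781,x[2]); 
    a=ov(f,[(hexa(x[0],x[1],.0781,.0325,x[2]),(255,0,0)),(hexa(x[0],x[1],.0901,.0325,x[2]),(255,0,255)),(circ(.5569,.066,.075,.004),(0,255,0))],285,190,42,42,12,'pics/x.png')
E
python3 hexfit.py
```

```text
mat (array([ 0.551 ,  0.3435, -0.1093]), np.float64(22.47617344300158))
(array([0.5581, 0.0647, 0.2689]), np.float64(23.884956629902284)) 15.405017167445294
z+3 (array([0.5576, 0.0651, 0.2653]), np.float64(23.844698594115734))
```

View pics/x.png

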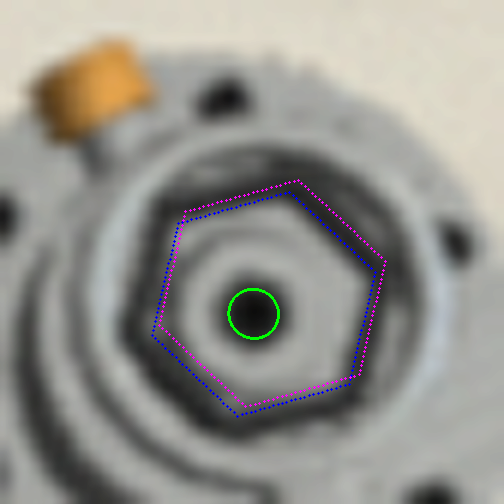

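```bash
cat > desc.py <<'E'
from ctl import *
# base tcp for ring at c
D=.1053
def P(c,w): return tcp(c,w,d=D)
E
python3 - <<'E'
from desc import *
c=np.array([.5566,.0663])
p=P(c,14)
for z in (.077,.075,.073,.0715,.070,.069,.068,.067,.066,.065,.064):
    h=env.move_straight([*p,z],rate=.03,force_limit=4)
    s=env.read_state(); print(h,z,end=' ');pr(s)
    if h: break
E
```

```text
False 0.077 28.24 [0.4542 0.0407 0.0767] [ -89.9948   -0.0381 -166.0025] F [-0.1835 -0.1252 -3.0024] T [-0.0668  0.0141  0.0546]
False 0.075 28.49 [0.4543 0.0408 0.0748] [ -89.9947   -0.0298 -166.0004] F [ 0.3974  0.1207 -2.6583] T [-0.0524  0.1196 -0.0071]
False 0.073 28.74 [0.4543 0.0408 0.0729] [ -89.9979   -0.0206 -166.0026] F [-0.9429 -0.4976 -1.6957] T [-0.1355  0.1022 -0.012 ]
False 0.0715 28.99 [0.4543 0.0408 0.0714] [ -89.9981   -0.0129 -166.0018] F [ 0.455   0.2644 -3.1084] T [-0.0794  0.0849  0.0748]
False 0.07 29.24 [0.4543 0.0408 0.0699] [ -89.9993   -0.0152 -166.0026] F [-0.4661  0.0932 -2.9857] T [-0.07    0.0834 -0.0008]
False 0.069 29.49 [0.4544 0.0408 0.0689] [ -89.9974   -0.0092 -165.9979] F [ 0.6982  0.3136 -2.4068] T [-0.1046  0.0535  0.0314]
False 0.068 29.74 [0.4544 0.0408 0.0679] [ -89.9997   -0.0112 -166.0034] F [-0.3632 -0.1384 -2.3418] T [-0.0877  0.1219 -0.0137]
False 0.067 29.99 [0.4544 0.0408 0.0669] [ -89.9982   -0.0129 -166.0038] F [ 0.6079 -0.1292 -3.0877] T [-0.0708  0.0487  0.0017]
False 0.066 30.24 [0.4544 0.0408 0.0659] [ -90.0004   -0.009  -166.0041] F [ 0.2737 -0.0508 -2.2888] T [-0.1063  0.031  -0.0134]
False 0.065 30.49 [0.4544 0.0408 0.0649] [ -89.9985   -0.0098 -165.9991] F [ 0.4075  0.2975 -3.1407] T [-0.0311  0.1046 -0.038 ]
False 0.064 30.74 [0.4544 0.0408 0.0639] [ -89.9984   -0.0117 -165.9983] F [ 0.9259 -0.4815 -2.7698] T [-0.0733  0.0745 -0.0402]
```

```bash
cat > turn.py <<'E'
from desc import *
C=np.array([.5566,.0663]); Z=.0638
def step(w,c=C,rate=.02,z=Z):
    env.move_straight([*P(c,w),z],rot(w,1),rate=rate)
    s=env.read_state(); r=s['position'][:2]-c; F=s['force']
    ms=r[0]*F[1]-r[1]*F[0]; a=np.radians(w)
    fr=F[0]*np.cos(a)+F[1]*np.sin(a); ft=-F[0]*np.sin(a)+F[1]*np.cos(a)
    yaw=s['tool_rot'][2]+180; yaw=(yaw+180)%360-180
    print(f"{s['clock']:.2f} w{w:.1f} yaw{yaw:.2f} Tz{s['wrist_torque'][2]:.3f} rxF{ms:.3f} sum{ms+s['wrist_torque'][2]:.3f} Frad{fr:.1f} Ftan{ft:.1f} Fz{F[2]:.1f} T{s['wrist_torque'][:2]} e{(s['position'][:2]-P(c,w))*1e3} z{s['position'][2]:.4f}")
    return s,yaw,ms+s['wrist_torque'][2]
E
python3 - <<'E'
from turn import *
step(14)
for w in (12,10,8,6,4,2): step(w)
E
```

```text
30.99 w14.0 yaw14.00 Tz0.015 rxF0.000 sum0.015 Frad1.6 Ftan-0.0 Fz-2.1 T[-0.0436  0.1089] e[ 0.0262 -0.0031] z0.0638
31.32 w12.0 yaw12.04 Tz0.021 rxF0.071 sum0.092 Frad-0.7 Ftan-0.7 Fz-2.2 T[-0.0808  0.0822] e[-0.014  0.023] z0.0638
31.66 w10.0 yaw10.03 Tz-0.064 rxF0.055 sum-0.009 Frad0.3 Ftan-0.5 Fz-2.4 T[-0.1709  0.1135] e[-0.0475 -0.1228] z0.0638
31.99 w8.0 yaw8.02 Tz-0.102 rxF0.018 sum-0.085 Frad0.5 Ftan-0.2 Fz-2.3 T[-0.4076  0.1187] e[-0.1455 -0.2163] z0.0638
32.33 w6.0 yaw6.02 Tz-0.185 rxF0.309 sum0.125 Frad-1.4 Ftan-2.9 Fz-1.6 T[-0.6191  0.2296] e[-0.2628 -0.2651] z0.0637
32.66 w4.0 yaw4.02 Tz-0.218 rxF0.238 sum0.021 Frad0.3 Ftan-2.3 Fz-1.0 T[-0.862   0.2341] e[-0.3531 -0.3382] z0.0637
32.99 w2.0 yaw2.03 Tz-0.200 rxF0.499 sum0.299 Frad-0.7 Ftan-4.7 Fz-2.4 T[-1.3333  0.2558] e[-0.3861 -0.4435] z0.0637
```

Run:
```python
from turn import *
w=2
while w>-30:
    w-=2
    s,y,m=step(w)
    if m>.62 or np.linalg.norm(s['force'][:2])>11: break
```

```text
33.33 w0.0 yaw0.02 Tz-0.192 rxF0.563 sum0.371 Frad-0.9 Ftan-5.3 Fz-1.2 T[-1.472   0.2209] e[-0.3247 -0.33  ] z0.0637
33.66 w-2.0 yaw-1.97 Tz-0.319 rxF0.592 sum0.273 Frad-0.7 Ftan-5.6 Fz-1.2 T[-1.5647  0.2965] e[-0.3189 -0.3174] z0.0637
33.99 w-4.0 yaw-3.96 Tz-0.300 rxF0.576 sum0.276 Frad-0.7 Ftan-5.5 Fz-2.9 T[-1.6909  0.2096] e[-0.3392 -0.3167] z0.0637
34.33 w-6.0 yaw-5.95 Tz-0.406 rxF0.556 sum0.150 Frad0.3 Ftan-5.3 Fz-1.9 T[-1.6935  0.2036] e[-0.3236 -0.343 ] z0.0637
34.66 w-8.0 yaw-7.94 Tz-0.359 rxF0.651 sum0.292 Frad0.9 Ftan-6.2 Fz-1.9 T[-1.7293  0.2107] e[-0.2848 -0.3646] z0.0637
34.99 w-10.0 yaw-9.94 Tz-0.350 rxF0.584 sum0.235 Frad0.9 Ftan-5.5 Fz-2.8 T[-1.7651  0.1755] e[-0.2983 -0.3767] z0.0637
35.33 w-12.0 yaw-11.95 Tz-0.402 rxF0.541 sum0.138 Frad1.3 Ftan-5.1 Fz-1.7 T[-1.7692  0.1446] e[-0.2865 -0.4224] z0.0637
35.66 w-14.0 yaw-13.95 Tz-0.343 rxF0.682 sum0.339 Frad0.9 Ftan-6.5 Fz-1.4 T[-1.8661  0.1065] e[-0.2595 -0.4496] z0.0637
35.99 w-16.0 yaw-15.95 Tz-0.364 rxF0.625 sum0.261 Frad2.2 Ftan-5.9 Fz-2.0 T[-1.8585  0.1092] e[-0.2566 -0.4733] z0.0637
36.33 w-18.0 yaw-17.95 Tz-0.381 rxF0.645 sum0.263 Frad1.2 Ftan-6.1 Fz-1.2 T[-1.9228  0.0875] e[-0.2666 -0.4868] z0.0636
36.66 w-20.0 yaw-19.95 Tz-0.422 rxF0.641 sum0.219 Frad2.4 Ftan-6.1 Fz-2.2 T[-1.9234  0.0078] e[-0.2835 -0.5241] z0.0636
36.99 w-22.0 yaw-21.95 Tz-0.391 rxF0.584 sum0.192 Frad2.9 Ftan-5.5 Fz-2.3 T[-1.9938  0.0446] e[-0.302  -0.5878] z0.0636
37.33 w-24.0 yaw-23.95 Tz-0.446 rxF0.704 sum0.258 Frad3.3 Ftan-6.7 Fz-2.0 T[-1.9715 -0.0123] e[-0.2818 -0.619 ] z0.0636
37.66 w-26.0 yaw-25.95 Tz-0.369 rxF0.635 sum0.266 Frad2.9 Ftan-6.0 Fz-1.9 T[-2.0137 -0.0476] e[-0.2749 -0.6643] z0.0636
37.99 w-28.0 yaw-27.95 Tz-0.397 rxF0.617 sum0.220 Frad4.0 Ftan-5.8 Fz-1.5 T[-2.065 -0.009] e[-0.2793 -0.7063] z0.0636
38.33 w-30.0 yaw-29.95 Tz-0.426 rxF0.554 sum0.128 Frad4.4 Ftan-5.2 Fz-2.5 T[-2.0312 -0.0817] e[-0.2803 -0.74  ] z0.0636
```

Run:
```python
from turn import *
w=-30; c=np.array([.5565,.0658]); pm=[]
while w>-66:
    w-=2
    s,y,m=step(w,c); pm.append(m)
    if m>.5 or np.linalg.norm(s['force'][:2])>13: break
```

```text
38.63 w-32.0 yaw-31.92 Tz-0.306 rxF0.646 sum0.341 Frad3.6 Ftan-6.1 Fz-1.5 T[-1.7956  0.1265] e[-0.2881 -0.4576] z0.0636
38.97 w-34.0 yaw-33.92 Tz-0.331 rxF0.585 sum0.254 Frad3.3 Ftan-5.5 Fz-2.9 T[-1.8089  0.0727] e[-0.3009 -0.4982] z0.0636
39.30 w-36.0 yaw-35.92 Tz-0.312 rxF0.508 sum0.195 Frad4.0 Ftan-4.8 Fz-2.0 T[-1.8573  0.1431] e[-0.3106 -0.517 ] z0.0636
39.63 w-38.0 yaw-37.93 Tz-0.334 rxF0.612 sum0.278 Frad4.7 Ftan-5.8 Fz-2.1 T[-1.8759  0.1086] e[-0.3365 -0.595 ] z0.0636
39.97 w-40.0 yaw-39.92 Tz-0.264 rxF0.467 sum0.202 Frad3.4 Ftan-4.4 Fz-1.9 T[-1.828   0.0637] e[-0.3716 -0.6445] z0.0635
40.30 w-42.0 yaw-41.87 Tz-0.108 rxF0.643 sum0.535 Frad3.7 Ftan-6.1 Fz-1.5 T[-2.1111  0.1594] e[-0.6515 -0.957 ] z0.0635
```

Run:
```python
from turn import *
w=-42; c=np.array([.5565,.0658]); mx=0
for i in range(7):
    w-=1
    s,y,m=step(w,c)
    if m<mx-.2: break
    mx=max(mx,m)
```

```text
40.55 w-43.0 yaw-42.85 Tz-0.025 rxF0.609 sum0.584 Frad4.1 Ftan-5.7 Fz-1.9 T[-2.1962  0.2543] e[-0.801  -1.1006] z0.0635
40.80 w-44.0 yaw-43.83 Tz0.084 rxF0.614 sum0.698 Frad3.9 Ftan-5.8 Fz-2.0 T[-2.2181  0.2666] e[-0.8989 -1.1646] z0.0635
41.05 w-45.0 yaw-44.82 Tz0.050 rxF0.662 sum0.712 Frad2.9 Ftan-6.3 Fz-0.7 T[-2.2229  0.3156] e[-0.9847 -1.2513] z0.0634
41.30 w-46.0 yaw-45.78 Tz0.242 rxF0.720 sum0.962 Frad4.8 Ftan-6.8 Fz-1.1 T[-2.3507  0.4348] e[-1.2703 -1.4918] z0.0634
41.55 w-47.0 yaw-46.78 Tz0.269 rxF0.688 sum0.957 Frad5.0 Ftan-6.5 Fz-2.1 T[-2.3149  0.4541] e[-1.2699 -1.5082] z0.0634
41.80 w-48.0 yaw-47.79 Tz0.277 rxF0.662 sum0.939 Frad5.3 Ftan-6.2 Fz-2.1 T[-2.3363  0.4385] e[-1.2827 -1.4948] z0.0633
42.05 w-49.0 yaw-48.79 Tz0.283 rxF0.694 sum0.977 Frad4.3 Ftan-6.5 Fz-1.5 T[-2.314   0.5079] e[-1.2908 -1.472 ] z0.0633
```

Run:
```python
from turn import *
c=np.array([.5565,.0658])
for w in (-50,-51,-52,-53): step(w,c)
f1,a=show('top',255,150,80,80,'',8)
cv2.imwrite('pics/y.png',a); pickle.dump({'top':f1},open('y.pkl','wb'))
from m3 import *
pr(env.read_state())
print(ringfit(f1,[.5569,.0664,np.radians(-53)],.078,(.001,.001,.08)))
```

```text
42.30 w-50.0 yaw-49.79 Tz0.216 rxF0.683 sum0.899 Frad4.7 Ftan-6.4 Fz-1.2 T[-2.2928  0.4225] e[-1.3018 -1.4604] z0.0633
42.55 w-51.0 yaw-50.79 Tz0.222 rxF0.699 sum0.921 Frad5.5 Ftan-6.6 Fz-0.6 T[-2.2122  0.4706] e[-1.3003 -1.42  ] z0.0633
42.80 w-52.0 yaw-51.80 Tz0.209 rxF0.655 sum0.865 Frad5.0 Ftan-6.2 Fz-0.8 T[-2.2282  0.5266] e[-1.3287 -1.4356] z0.0633
43.05 w-53.0 yaw-52.80 Tz0.199 rxF0.663 sum0.862 Frad5.7 Ftan-6.2 Fz-1.0 T[-2.1734  0.4947] e[-1.3145 -1.3838] z0.0633
43.1 [0.4918 0.1485 0.0633] [-89.7454   0.0193 127.1994] F [-2.3145 -7.645  -1.4026] T [-2.1412  0.5197  0.1858]
(array([ 0.5663,  0.063 , -0.3404]), np.float64(23.942165961952334))
```

View pics/y.png

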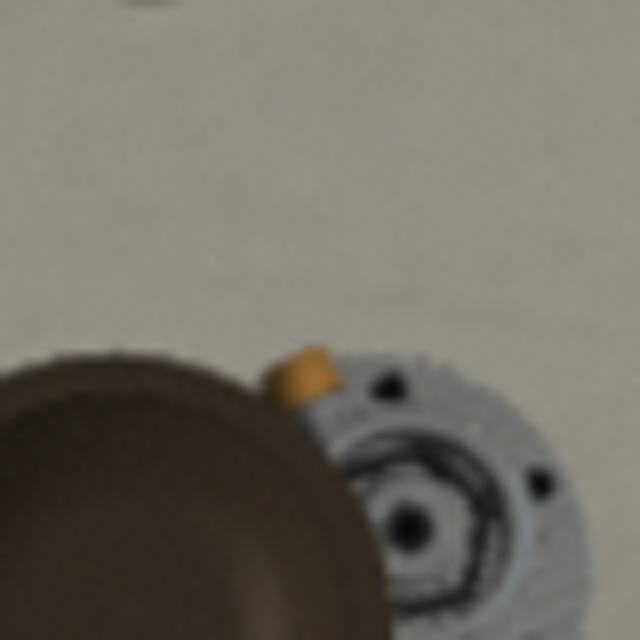

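Run:
```python
from turn import *
c=np.array([.5565,.0658])
step(-54.2,c); env.dwell(.1); pr(env.read_state())
for w in (-49,-44,-41): step(w,c,rate=.04)
for w in (-39,-37,-35,-33,-31,-29.5):
    s,y,m=step(w,c,rate=.03)
    if m<-.15: break
```

```text
43.36 w-54.2 yaw-54.01 Tz0.165 rxF0.597 sum0.762 Frad5.1 Ftan-5.6 Fz-0.6 T[-2.1218  0.5172] e[-1.3141 -1.3928] z0.0633
43.46 [0.4936 0.1498 0.0633] [-89.7516   0.0241 125.9967] F [-0.5136 -6.631  -1.0485] T [-2.1001  0.5269  0.1382]
43.85 w-49.0 yaw-48.78 Tz0.230 rxF0.665 sum0.896 Frad4.9 Ftan-6.2 Fz-1.0 T[-2.3045  0.4515] e[-1.3436 -1.5048] z0.0634
44.23 w-44.0 yaw-43.89 Tz-0.172 rxF0.498 sum0.326 Frad5.0 Ftan-4.7 Fz-2.6 T[-2.0154  0.136 ] e[-0.5805 -0.9037] z0.0636
44.52 w-41.0 yaw-40.90 Tz-0.212 rxF0.575 sum0.363 Frad4.4 Ftan-5.4 Fz-2.6 T[-1.9269  0.0956] e[-0.4902 -0.7994] z0.0636
44.80 w-39.0 yaw-38.96 Tz-0.426 rxF0.511 sum0.084 Frad3.3 Ftan-4.8 Fz-1.3 T[-1.6118  0.0578] e[-0.2676 -0.4172] z0.0637
45.08 w-37.0 yaw-36.99 Tz-0.461 rxF0.421 sum-0.040 Frad1.8 Ftan-4.0 Fz-2.3 T[-1.4449  0.2347] e[-0.2039 -0.1711] z0.0637
45.35 w-35.0 yaw-35.01 Tz-0.392 rxF0.400 sum0.008 Frad0.4 Ftan-3.8 Fz-2.5 T[-1.1027  0.4987] e[-0.2017  0.046 ] z0.0637
45.62 w-33.0 yaw-33.04 Tz-0.359 rxF0.364 sum0.005 Frad0.2 Ftan-3.5 Fz-2.3 T[-0.8054  0.6922] e[-0.0732  0.2318] z0.0638
45.90 w-31.0 yaw-31.04 Tz-0.256 rxF0.264 sum0.009 Frad0.1 Ftan-2.5 Fz-2.8 T[-0.6492  0.598 ] e[0.2341 0.3327] z0.0638
46.15 w-29.5 yaw-29.53 Tz-0.212 rxF0.176 sum-0.036 Frad-1.0 Ftan-1.7 Fz-2.8 T[-0.3594  0.5572] e[0.3321 0.4005] z0.0639
```

Run:
```python
from turn import *
c=np.array([.5565,.0658])
s,y,m=step(-28,c)
p=s['position'].copy()
# relieve lateral force by small commanded shifts along the force
cmd=P(c,-28)
for i in range(3):
    F=s['force'][:2]
    if np.linalg.norm(F)<1.2: break
    cmd=cmd+F/np.linalg.norm(F)*.0004
    env.move_straight([*cmd,Z],rate=.02); s=env.read_state(); pr(s)
np.save('cmd.npy',cmd)
for z in (.066,.069,.072,.076,.081):
    h=env.move_straight([*cmd,z],rate=.03,force_limit=8); s=env.read_state(); print(h,end=' '); pr(s)
    if h: break
```

```text
46.44 w-28.0 yaw-28.01 Tz-0.095 rxF0.100 sum0.005 Frad-0.5 Ftan-0.9 Fz-2.9 T[-0.079   0.5411] e[0.3804 0.3947] z0.0639
False 46.69 [0.4639 0.1155 0.0663] [-90.048    0.036  152.0107] F [-1.4027 -0.0772 -2.0859] T [-0.1351  0.4863 -0.0744]
False 46.94 [0.4639 0.1155 0.0694] [-90.0556   0.0411 152.0127] F [-0.4347 -1.321  -2.8714] T [-0.0848  0.2884 -0.0721]
False 47.19 [0.4641 0.1156 0.0725] [-90.0787   0.0553 152.0223] F [-0.3056  0.5303 -2.7665] T [ 0.0267  0.1406 -0.037 ]
False 47.48 [0.4638 0.1154 0.0763] [-90.0472   0.0279 152.0043] F [-0.0715  0.5055 -2.7715] T [ 0.0231  0.1011 -0.0499]
False 47.79 [0.4637 0.1154 0.0813] [-90.0385   0.0218 152.003 ] F [-1.0518  0.1791 -2.8004] T [-0.0243  0.0807 -0.0434]
```

Run:
```python
from ctl import *
cmd=np.load('cmd.npy')
env.move_straight([*cmd,.12],rate=.15)
p=np.array([.4468,.3470])
w=0.
env.move_straight([*p,.12],rot(w,1),rate=.2)
h=env.move_straight([*p,.03],rate=.15,force_limit=10); s=env.read_state(); print(h);pr(s)
h=env.move_straight([*p,.0042],rate=.04,force_limit=4); s=env.read_state(); print(h);pr(s)
f=env.grab_frame('top'); cv2.imwrite('pics/z1.png',f['image'][180:340,110:260])
```

```text
False
50.26 [0.4475 0.3474 0.0308] [ -90.0681    0.0778 -179.9963] F [ 1.1772  0.0072 -1.6068] T [0.0538 0.0882 0.0122]
True
50.88 [0.4464 0.3465 0.0045] [ -89.9096   -0.0614 -179.9863] F [-0.6629 -0.4631  4.3003] T [-0.0816  0.1502  0.0426]
```

Run:
```python
from ctl import *
env.gripper_to(.7)
p=env.read_state()['position']; pr(env.read_state())
h=env.move_straight([.4465,.3468,.04],rate=.08,force_limit=8)
env.move_straight([.4465,.3468,.13],rate=.15)
env.goto([.30,.45,.25],rot(0,1)) if env.inverse_kinematics([.30,.45,.25],rot(0,1)) is not None else None
s=env.read_state(); pr(s)
f1,a=show('top',130,180,110,150,'',3.6);f2,b=show('scene',150,200,150,204,'',400/150)
h=min(a.shape[0],b.shape[0]); cv2.imwrite('pics/zz.png',np.hstack([a[:h],b[:h]]))
f3,c=show('scene',280,160,60,60,'',8); cv2.imwrite('pics/zc.png',c)
from m3 import *
x,v=ringfit(f1,[.5519,.3470,0],.019,(.002,.002,.03)); print(x,v)
```

```text
51.83 [0.4451 0.344  0.0036] [-89.6689  -0.2585 179.9356] F [-0.8442 -4.1559  6.1342] T [-0.9753  0.0552  0.0563]
53.88 [0.3    0.4491 0.2486] [-89.852   -0.0657 179.9771] F [-0.5586 -0.4834  0.1947] T [-0.0725 -0.0265 -0.0057]
[0.5515 0.3468 0.0007] 28.462690378879387
```

View pics/zz.png

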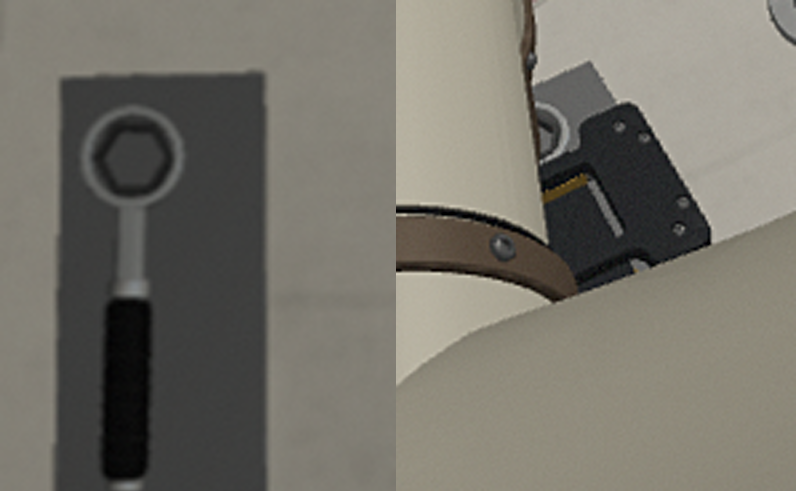

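View pics/zc.png

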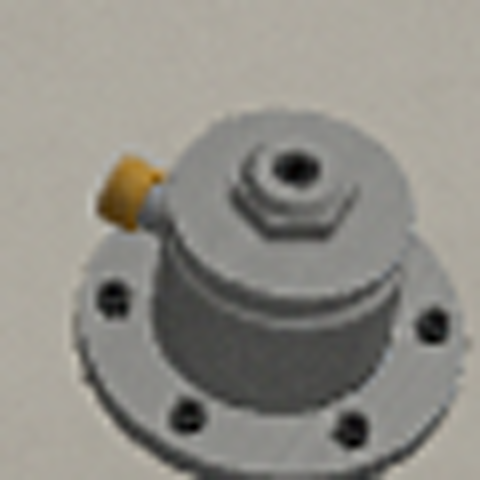

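Run:
```python
from workcell import env
print(env.read_state()['clock']); env.close_job(); print('done')
```

```text
54.0333
the job is handed in; nothing more can be done
done
```

I tightened the nut to the click, laid the wrench back on its mat and handed the job in at 54 s of the 70 s allowed. No verdict was reported, so the results below are my own readings.

**Seating:** My first try met the nut off-centre. The wrench tilted about 4° nose-up in the grip, so I put it back on the mat, re-measured and regripped it. The second descent went down with no measurable contact, to about 0.5 mm above the cell's top face. That height comes from the tool position.

**Tightening:**
- The nut dragged at about 0.25 N m until a hand angle of about −41°, then came up hard.
- The torque peaked at about 0.97 N m at −46° and fell to about 0.76 N m at −54°. That is about 0.14 rad of give, where I stopped. The give is inferred from the hand angle and the torque drop, because the arm hid the shank from the top camera.
- When I turned back, the torque rose again and then went to about zero, as expected if the wrench sprang back.
- I did not measure the wrench-to-nut contact force. Side force at the tool stayed under about 8 N.

**Lift-off and placing:**
- From mid-play the wrench lifted off without resistance.
- In the last pictures the ring is 75 mm from the mat's centre and the handle is within about 1° of the long side.
- The nut shows a new orientation that fits the turn made.
- The gripper was clear of everything when I handed in.

**Checks that disagreed or were not made:**
- The two cameras differed by about 2 mm.
- My hexagon and circle fits for the ring differed by 1–1.5 mm.
- The force sum was noisy by about ±0.1 N m.
- At release the open fingers touched something with about 6 N, which went away when I lifted.
- I did not re-measure the flask, bottle or beaker at the end. I kept the arm away from them.

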